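# Square up the sugar box and raise the tea tray

### The job

Get the tea tray ready to carry: slide the sugar box along the tray, without picking it up, until it sits square and snug against both of the raised stops, so that it balances the two glasses at the other end. Then lift the tray by its handle at least 10 cm clear of the counter, keeping it level so that nothing on it tips or shifts, and finish still holding it there, steady in the air: do not put it down. Leave the other things on the counter where they are.

Things in the scene. Friction and masses are not known exactly. Their poses are not given: they have to be found in the camera images.
- tray: oval (round-ended) chrome tray, loose, 400 mm along its y, 250 mm along its x, 0.42 kg (0.8 kg loaded). Origin: centre of its underside; z up. Floor top 6 mm, rim top 16 mm above the origin. Sugar box at its +y end, two glasses at its -y end. The loaded tray slides if pushed with more than a few newtons.
- stop_long (a point): middle of the stop face of the long dark wooden stop bar, which is fixed on the tray's floor: at tray x = 0, y = +60, z = 13 mm; runs along tray x (-55 to +55 mm), 6 mm thick, top 20 mm above the tray's underside; the face looks to tray +y, so the box is pushed towards -y onto it. Axes as the tray's.
- stop_short (a point): middle of the stop face of the short dark wooden stop bar, also fixed on the tray: at tray x = -45, y = +89.5, z = 13 mm; runs along tray y (+62 to +117 mm), 6 mm thick, top 20 mm above the tray's underside; the face looks to tray +x, so the box is pushed towards -x onto it. Axes as the tray's.
- handle (a point): centre of the tray's handle bar, 70 mm above the tray's origin: a dark wooden bar along the tray's x axis, 104 mm long, 14 mm wide (along y) and 18 mm tall (61 to 79 mm above the tray's underside), on two thin posts at x = -44 and +44 mm; fixed to the tray. Open space between the posts below the bar.
- home (a point): the point on the tray's floor that lies under the box's centre when the box is home against both stops: tray x = 0, y = +90 mm, z = 6 mm.
- box_center (a point): centre of the sugar box: a closed rectangular white ceramic box with a flat inset wooden lid, 90 mm (its x) by 60 mm (its y) by 45 mm tall, about 0.2 kg, loose on the tray's floor. Its long x axis goes along the tray's x axis when home; it starts some 1 to 4 cm away from each stop and up to 15 degrees askew. The point is half-way up.
- glass_a_center (a point): first glass on the tray, loose: tulip tea glass, 85 mm tall, 57 mm wide at the rim, narrow waist, 90 g. The point is on its axis half-way up (42.5 mm above its foot); z is up.
- glass_b_center (a point): second glass on the tray, loose: tulip tea glass, 85 mm tall, 57 mm wide at the rim, narrow waist, 90 g. The point is on its axis half-way up (42.5 mm above its foot); z is up.
- glass_c_center (a point): a third glass standing on the counter beyond the tray's +x side, to be left alone: tulip tea glass, 85 mm tall, 57 mm wide at the rim, narrow waist, 90 g. The point is on its axis half-way up (42.5 mm above its foot); z is up.
- kettle: small stainless steel kettle, 140 mm wide and 121 mm tall, handle folded down, spout towards its +x reaching 110 mm from the axis; to be left alone. Origin: centre of its underside.
- tin: round tin, 84 mm wide and 120 mm tall; to be left alone. Origin: centre of its underside.
- coasters: pile of four round red plastic coasters, 90 mm wide, 20 mm tall, on the counter beyond the tray's +x side; to be left alone. Origin: centre of its underside.
- teaspoon: small steel teaspoon, about 120 mm long, lying on the counter; to be left alone. Origin: middle, at counter height.
There are look-alikes about, which are no part of the job. What is shaped like the part that bears glass_b_center but purple is not meant. Leave any blue look-alike of the part that bears box_center alone.

How it is judged:
By the outcome, as a careful person would: the job done as asked, in the order asked, and still so for the second after the job is handed in, while the arm keeps its last pose, push and grip.
It also fails if it takes over 64 s, if anything falls off the work surface, if the arm or the gripper's body presses on something with over 40 N, if the wrist force passes 120 N, or if a joint passes its speed limit or range.

### The arm

A 6-joint arm with a two-finger parallel gripper is mounted at the origin on the work surface. World frame = base frame: x ahead of the robot, y to its left, z up, the work surface at z = 0. Lengths are in m, angles in rad, forces in N, time in s.
With the tool pointing down it reaches from about 0.35 to 0.975 m from the base axis. Payload 4.9 kg.
Tool frame: the origin (TCP) lies at the centre of the arm's flange, where the gripper is bolted on; the fingertips stand 173 mm ahead of it and the grasp point (between the pads) lies 155 mm ahead of it (ctrl.finger_overhang is the distance from the TCP to the fingertips, in m); z points along the fingers, y is the direction in which the jaws open and shut (so a half turn about z gives the same grasp; the last joint's range is limited). The gripper opens to 85 mm and grips with 20 to 120 N. Pads are 22 mm wide; open, the fingers measure 114 mm over their backs; the gripper's body (76 mm by 85 mm) begins 54 mm behind the grasp point. The pads swing forward as they close: fully open they stand 13 mm farther back than shut.
Start: joints at [-1.345, 0.053, 1.613, -0, 1.476, -0.119], TCP at [0.211, -0.588, 0.405] pointing down, gripper open.
Joint ranges: [-3.01, 3.01], [-1.01, 2.22], [0.06, 2.58], [-1.02, 4.17], [0.09, 2.62], [-3.14, 3.14]. Speed limits (rad/s): [2.57, 2.57, 3.14, 3.14, 3.14, 3.14].

### API

Orientations are given as a rotation vector (axis times angle).
In Python, from station import ctrl, eyes, spotter gives the robot as it stands.
- The arm moves only by the shell command python3 -m crank 'ROWS' [FORCE]. ROWS is JSON, a list of rows, each a list of 7 numbers: the turn, a rotation vector about the tool's x, y, z in rad, then the shift along the tool's x, y, z in mm, then the closure, from -1 (fully open) to 1 (shut). A call has 1 to 8 rows; each row shifts and turns the pose as measured when the row begins, along the tool's axes as they then stand; what a row does not reach is not made up. A row lasts 1/12 s, in which the tool goes at most 41.7 mm and 7.16 degrees, less where a joint would pass 70% of its speed; a pose out of reach is approached as far as the arm can. A call is refused whole if a number of a shift passes 41.7 or a number of a turn 0.125, either way. A call with a gripper value outside its range is refused whole. The fingers move at their own pace and stop on an object; FORCE is the grip in N (left out, the last holds). Time passes only in rows, so rows that do not move let the fingers close. It gives the time, the measured TCP pose, the force and the opening at its end, in the units of the state.
- ctrl.get_obs(): the state, without advancing time (a new reading comes with each control period).
- eyes.get_image(name): name is "side" or "top"; returns a dict with "image" (384x512x3 uint8, red, green, blue), "vertical_fov" (degrees; the focal length in pixels is half the picture's height over the tangent of half this angle, whatever the lens; pixels are square), "cx", "cy" (the principal point, pixels), "rvec" (rotation vector, rad) and "tvec" (3), from world to camera coordinates, as OpenCV has them. Camera axes: x right, y down, z forward; pixel columns grow to the right and rows downward; lengths in m; the calibration is good to about 2 mm. A picture is of the moment at which its call begins. There is no depth.
- ctrl.finish_job(): hands the job in, once; it reports no verdict.
Trained networks look in a picture, given as the dict that the camera call returned (one of the last four; its "shot" number tells which), for a name from the list of things; names that differ only in an ending like _2 or _b are one class to them, and where a whole thing is asked for, a point or a joint stands for the part that bears it (a point fixed in the world has none). Each returns a list of dicts, best first, with "confidence" (0 to 1); they miss things now and then, are a little off and sometimes report something else, mostly with a low value. They report only what shows in the picture. A call takes as long as a camera call. They do not tell look-alikes from the thing itself.
- spotter.look_for(query, picture): "centre" ([x, y, z] in m, in world coordinates, good to about 4 mm: the middle of the surface that is visible of it).
- spotter.outline_of(query, picture): "region" (384x512 bool, what is visible of it).
- spotter.mark_of(query, picture): "centre" ([x, y, z] in m, in world coordinates, good to about 4 mm: a listed point, or the origin of a listed thing).
The state is a dict: "t": time; "q": joint angles; "dq": joint speeds; "effort": joint torques, N m; "tool_pos": TCP position; "tool_rot": TCP orientation; "contact_force": force on the tool from outside, world axes, zero at the start; "wrist_torque": the same for the moment, N m; "opening": finger opening in m.
Only numpy, scipy, OpenCV 4.12 (cv2) and the standard library are available. Lean on these libraries where they do the work, as an engineer would, in place of code of your own. Each camera call takes 0.05 s, during which the arm holds its last target.

## Working session

There is one attempt and no reset: what is moved stays moved. The work goes in short steps, Python scripts to look and compute and a shell command to move; the robot and the scene stay as the last step left them, time stands still between calls to the robot, and variables do not carry over. Pictures are saved under pics/ and viewed, and the job is handed in when it is done.

```bash
ls; mkdir -p pics
python3 - <<'E'
from station import ctrl, eyes, spotter
import cv2
o=ctrl.get_obs(); print(o['t'],o['tool_pos'],o['tool_rot'],o['opening'],ctrl.finger_overhang)
for n in ('side','top'):
    p=eyes.get_image(n); cv2.imwrite(f'pics/{n}0.png',p['image'][:,:,::-1])
    print(n,p['vertical_fov'],p['cx'],p['cy'],p['rvec'],p['tvec'],p['shot'])
    for q in ['tray','stop_long','stop_short','handle','home','box_center','glass_a_center','glass_b_center','glass_c_center','kettle','tin','coasters','teaspoon']:
        r=spotter.mark_of(q,p)
        print(q,[( [round(float(v),4) for v in x['centre']],round(x['confidence'],2)) for x in r])
print(ctrl.get_obs()['t'])
E
```

```text
pics
0.0 [ 0.21117121 -0.58796144  0.40345313] [-3.09299449e+00 -5.38542885e-01  2.40143398e-04] 0.08501583975114543 0.1734
side 53.4696368345502 248.83666309684008 189.23843489294063 [ 0.32079928 -2.85477954  1.04221281] [0.52900327 0.13648767 1.09224723] 1
tray [([0.5516, -0.0766, 0.0016], 0.72), ([0.6905, -0.222, 0.0394], 0.34)]
stop_long [([0.5623, -0.0181, 0.0148], 0.85)]
stop_short [([0.5297, 0.0199, 0.0135], 0.97), ([0.3587, -0.451, 0.0009], 0.67), ([0.5642, -0.0162, 0.0151], 0.46), ([0.556, -0.2026, 0.0463], 0.33)]
handle [([0.5483, -0.0765, 0.0691], 0.96), ([0.4796, -0.1659, 0.0461], 0.32)]
home [([0.5713, 0.0095, 0.0068], 0.93)]
box_center [([0.5697, 0.2811, 0.0202], 0.72), ([0.6027, 0.0273, 0.027], 0.68), ([0.4784, -0.1665, 0.0478], 0.6)]
glass_a_center [([0.5564, -0.2011, 0.0487], 0.72)]
glass_b_center [([0.479, -0.1675, 0.0473], 0.69), ([0.3017, -0.2418, 0.0454], 0.66)]
glass_c_center [([0.6924, -0.2234, 0.0394], 0.59)]
kettle [([0.529, 0.0183, 0.0161], 0.37)]
tin [([0.5279, 0.4724, -0.0021], 0.79)]
coasters [([0.7453, -0.0639, -0.0013], 0.57)]
teaspoon [([0.3609, -0.450
[... 380 characters left out ...]
9], 0.5)]
handle [([0.5491, -0.08, 0.0669], 0.8)]
home [([0.5704, 0.0093, 0.0082], 0.87), ([0.564, -0.0227, 0.0136], 0.54)]
box_center [([0.568, 0.2762, 0.0226], 0.75), ([0.5996, 0.029, 0.03], 0.56), ([0.5505, -0.0786, -0.0021], 0.38)]
glass_a_center [([0.5589, -0.2, 0.0487], 0.83), ([0.6919, -0.2223, 0.0434], 0.53)]
glass_b_center [([0.2981, -0.2433, 0.0433], 0.79), ([0.5701, 0.0096, 0.0081], 0.64), ([0.4721, -0.1677, 0.0507], 0.63)]
glass_c_center [([0.6938, -0.2238, 0.0408], 0.82)]
kettle [([0.4939, -0.4741, 0.0026], 0.66)]
tin [([0.5292, 0.4738, -0.0018], 0.7)]
coasters [([0.692, -0.2213, 0.0424], 0.7), ([0.7509, -0.0717, -0.0024], 0.58)]
teaspoon [([0.3609, -0.4498, -0.0019], 0.65)]
1.4
```

View images.

View pics/side0.png

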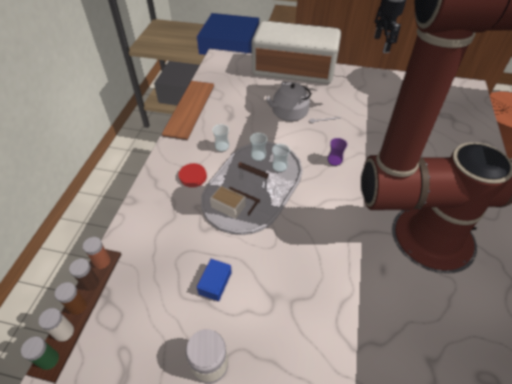

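View pics/top0.png

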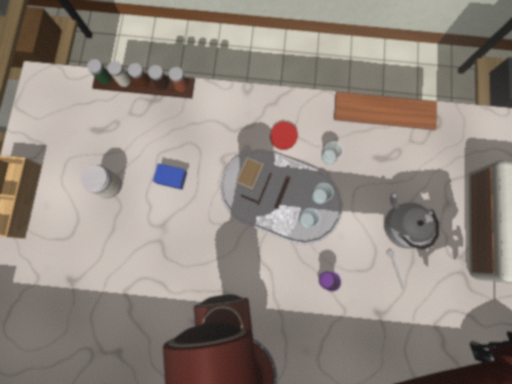

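```bash
cat > h.py <<'E'
import numpy as np, cv2
from scipy.optimize import least_squares
from scipy.spatial.transform import Rotation as R
def cam(p):
    f=p['image'].shape[0]/2/np.tan(np.radians(p['vertical_fov'])/2)
    return np.array([[f,0,p['cx']],[0,f,p['cy']],[0,0,1]]),np.array(p['rvec'],float),np.array(p['tvec'],float)
def proj(p,X):
    K,r,t=cam(p); return cv2.projectPoints(np.asarray(X,float).reshape(-1,1,3),r,t,K,None)[0][:,0]
def rz(a): return np.array([[np.cos(a),-np.sin(a),0],[np.sin(a),np.cos(a),0],[0,0,1]])
def T(pose,X): return np.asarray(X)@rz(pose[2]).T+np.array([pose[0],pose[1],pose[3] if len(pose)>3 else 0])
def boxhull(p,bp):
    X=[[sx*.045,sy*.03,z] for sx in(-1,1) for sy in(-1,1) for z in(.006,.051)]
    return cv2.convexHull(proj(p,T(bp,X)).astype(np.float32))
SH=5
def mask(h,s=4):
    m=np.zeros((384*s,512*s),np.uint8); cv2.fillConvexPoly(m,np.round(((h+.5)*s-.5)*32).astype(np.int32),255,shift=SH)
    return cv2.resize(m,(512,384),interpolation=cv2.INTER_AREA)/255.
def draw(img,p,X,c,x0,y0,s,closed=True):
    u=((proj(p,X)-[x0,y0]+.5)*s-.5); cv2.polylines(img,[np.round(u*8).astype(np.int32)],closed,c,1,cv2.LINE_AA,3)
def overlay(p,tp,bp,fn,c=None,w=110,h=80,s=7):
    c0=proj(p,T(tp,[[0,.03,.02]]))[0] if c is None else c
    x0,y0=int(c0[0]-w/2),int(c0[1]-h/2)
    im=cv2.resize(p['image'][y0:y0+h,x0:x0+w,::-1],None,fx=s,fy=s,interpolation=cv2.INTER_CUBIC)
    raw=im.copy()
    if tp is not None:
        a=np.linspace(0,np.pi,30)
        ov=[[.125*np.cos(t),.075+.125*np.sin(t),.016] for t in a]+[[-.125*np.cos(t),-.075-.125*np.sin(t),.016] for t in a]
        draw(im,p,T(tp,ov),(0,255,0),x0,y0,s)
        for (xa,xb,ya,yb,z) in [(-.055,.055,.054,.06,.02),(-.051,-.045,.062,.117,.02),(-.052,.052,-.007,.007,.079)]:
            draw(im,p,T(tp,[[xa,ya,z],[xb,ya,z],[xb,yb,z],[xa,yb,z]]),(0,0,255),x0,y0,s)
    if bp is not None:
        for z in(.006,.051): draw(im,p,T(bp,[[-.045,-.03,z],[.045,-.03,z],[.045,.03,z],[-.045,.03,z]]),(255,0,0),x0,y0,s)
    cv2.imwrite(fn,im); cv2.imwrite(fn.replace('.png','r.png'),raw); return x0,y0,s
E
python3 - <<'E'
from station import ctrl, eyes, spotter
from h import *
M={'tray':[0,0,0],'stop_long':[0,.06,.013],'stop_short':[-.045,.0895,.013],'handle':[0,0,.07],'home':[0,.09,.006]}
obs=[];ms={}
tr=np.array([.55,-.0775,-.227])
P=[]
for n in('side','top'):
    p=eyes.get_image(n);P.append(p)
    for q in M:
        for x in spotter.mark_of(q,p)[:2]:
            e=np.array(x['centre'])-T(tr,[M[q]])[0]
            if np.linalg.norm(e)<.015: obs.append((M[q],x['centre']))
    for x in spotter.outline_of('box_center',p):
        m=x['region']; ys,xs=np.nonzero(m); print(n,xs.mean(),ys.mean(),m.sum(),x['confidence'])
        b=proj(p,[[.601,.028,.0285]])[0]
        if abs(xs.mean()-b[0])<8 and abs(ys.mean()-b[1])<8: ms[n]=m
f=lambda v:np.concatenate([T(v,[a])[0]-b for a,b in obs])
s=least_squares(f,[*tr,0],loss='soft_l1',f_scale=.004); tp=s.x;print('tray',tp,np.degrees(tp[2]),len(obs))
g=[]
def cost(v):
    return np.concatenate([(cv2.GaussianBlur(mask(boxhull(p,v)),(0,0),1)-cv2.GaussianBlur(ms[n].astype(float),(0,0),1)).ravel() for n,p in zip(('side','top'),P) if n in ms])
from scipy.optimize import minimize
best=min((minimize(lambda v:(cost([v[0],v[1],v[2]])**2).sum(),[.601,.028,a],method='Nelder-Mead',options=dict(initial_simplex=[[.601,.028,a],[.609,.028,a],[.601,.036,a],[.601,.028,a+.1]])) for a in(-.45,-.23,0)),key=lambda r:r.fun)
bp=best.x;print('box',bp,np.degrees(bp[2]),best.fun,ms.keys())
print('box in tray',(np.array([*bp[:2],0])-[*tp[:2],0])@rz(tp[2]),np.degrees(bp[2]-tp[2]))
for n,p in zip(('side','top'),P): print(overlay(p,tp,bp,f'pics/{n}1.png'))
np.savez('pose.npz',tp=tp,bp=bp)
print(ctrl.get_obs()['t'])
E
```

```text
side 213.67003027245207 279.8072653884965 991 0.95
side 227.19499341238472 202.2516469038208 759 0.87
top 169.28253424657535 176.1095890410959 584 0.79
top 248.68126094570928 174.2539404553415 571 0.78
tray [ 5.48456800e-01 -7.78123092e-02 -2.59222492e-01 -1.76022486e-04] -14.852354762319468 10
box [ 0.60088339  0.0287457  -0.29920862] -17.143391083713805 33.59426424774823 dict_keys(['side', 'top'])
box in tray [0.02336107 0.11643632 0.        ] -2.2910363213943388
(193, 147, 7)
(216, 150, 7)
2.1
```

View pics/side1.png

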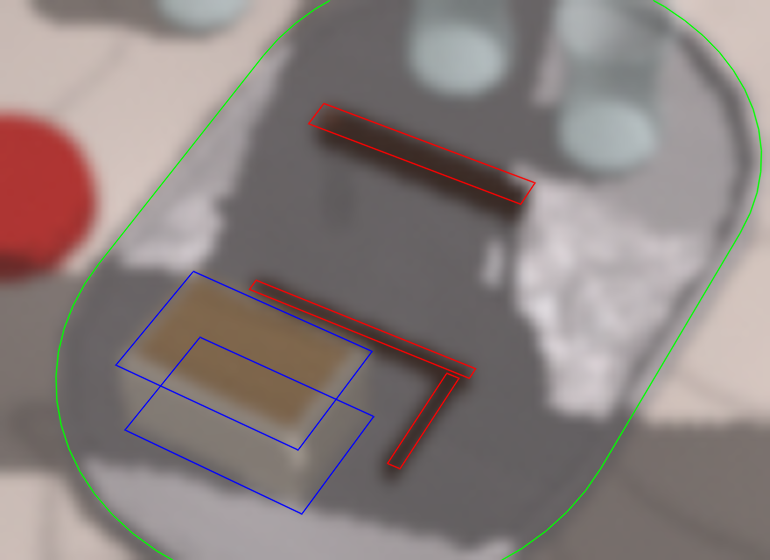

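View pics/top1.png

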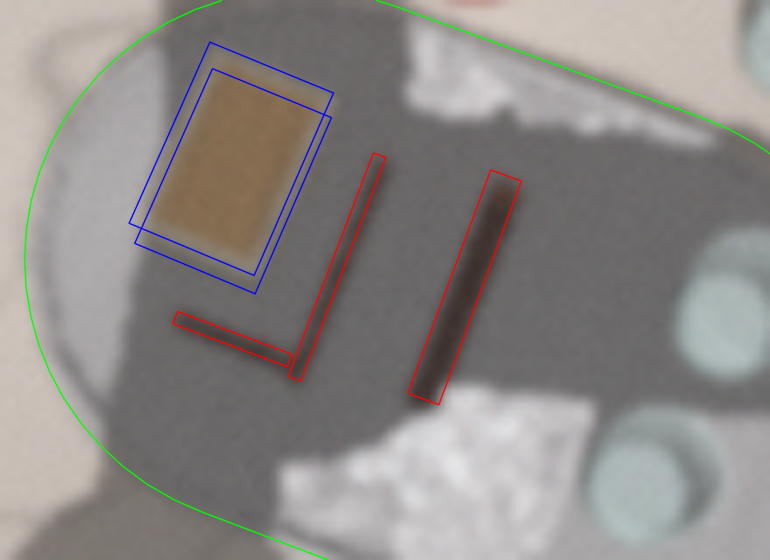

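View pics/side1r.png

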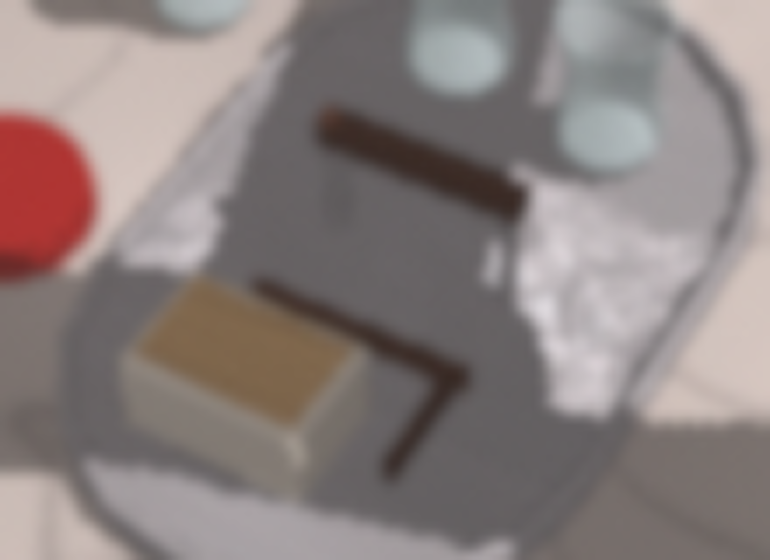

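View pics/top1r.png

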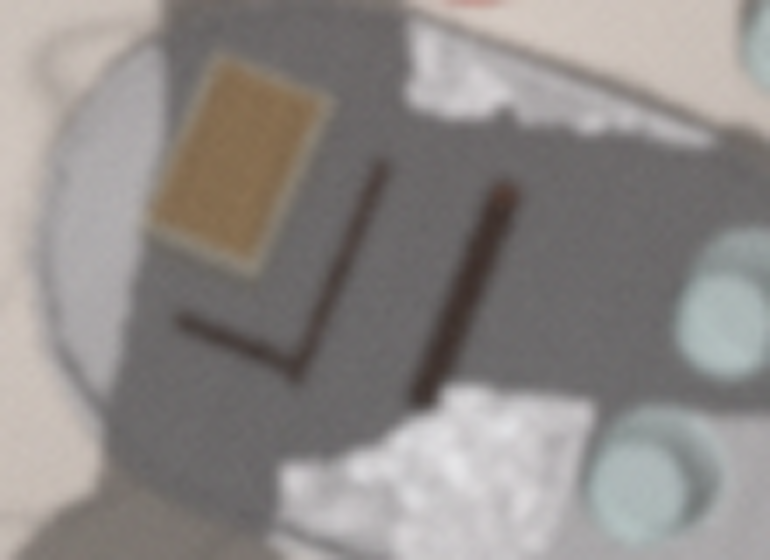

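```bash
cat >> h.py <<'E'
def plan(o,tp,x,y,z,yaw):
    """goal: tray coords x,y (mm), TCP z (m), yaw = world angle of tool y axis (rad); tool z down. prints delta"""
    Rn=R.from_rotvec(o['tool_rot']).as_matrix()
    ty=np.array([np.cos(yaw),np.sin(yaw),0]); cand=[]
    for s in(1,-1):
        Rg=np.column_stack([np.cross(s*ty,[0,0,-1]),s*ty,[0,0,-1]])
        d=R.from_matrix(Rn.T@Rg).as_rotvec(); cand.append((np.linalg.norm(d),d,Rg))
    g=T(tp,[[x/1e3,y/1e3,0]])[0]; g[2]=z
    for _,d,Rg in cand:
        e=g-np.array(o['tool_pos'])
        print('goal',g.round(4),'turn',d.round(4),'shift after turn mm',(Rg.T@e*1e3).round(1),'in present axes',(Rn.T@e*1e3).round(1))
E
python3 - <<'E'
from station import ctrl
from h import *
o=ctrl.get_obs(); tp=np.load('pose.npz')['tp']; print(o['contact_force'],o['q'],tp)
print(R.from_rotvec(o['tool_rot']).as_matrix().round(3))
plan(o,tp,22,172,.40,tp[2])
E
```

```text
[-0.16547108 -0.42231369  0.07061182] [-1.34496479e+00  5.27018054e-02  1.61289029e+00  2.12730499e-05
  1.47597961e+00 -1.18995737e-01] [ 5.48456800e-01 -7.78123092e-02 -2.59222492e-01 -1.76022486e-04]
[[ 0.941  0.338  0.   ]
 [ 0.338 -0.941 -0.   ]
 [ 0.     0.    -1.   ]]
goal [0.6138 0.0828 0.4   ] turn [ 0.     -0.     -0.9667] shift after turn mm [751.8 217.1   4.7] in present axes [ 605.7 -495.4    4.7]
goal [0.6138 0.0828 0.4   ] turn [-0.     -0.      2.1748] shift after turn mm [-751.8 -217.1    4.7] in present axes [ 605.7 -495.4    4.7]
```

```bash
python3 -m crank '[[0,0,-0.121,0,0,0,-0.2],[0,0,-0.121,0,0,0,-0.2],[0,0,-0.121,0,0,0,-0.2],[0,0,-0.121,0,0,0,-0.2],[0,0,-0.121,0,0,0,-0.2],[0,0,-0.121,0,0,0,-0.2],[0,0,-0.121,0,0,0,-0.2],[0,0,-0.121,0,0,0,-0.2]]' 20
python3 -m crank '[[0,0,0,37,11,0,-0.2],[0,0,0,37,11,0,-0.2],[0,0,0,37,11,0,-0.2],[0,0,0,37,11,0,-0.2],[0,0,0,37,11,0,-0.2],[0,0,0,37,11,0,-0.2],[0,0,0,37,11,0,-0.2],[0,0,0,37,11,0,-0.2]]'
python3 -m crank '[[0,0,0,37,11,0,-0.2],[0,0,0,37,11,0,-0.2],[0,0,0,37,11,0,-0.2],[0,0,0,37,11,0,-0.2],[0,0,0,37,11,0,-0.2],[0,0,0,37,11,0,-0.2],[0,0,0,37,11,0,-0.2],[0,0,0,37,11,0,-0.2]]'
cat > st.py <<'E'
import sys
from station import ctrl
from h import *
o=ctrl.get_obs(); tp=np.load('pose.npz')['tp']
a=[float(v) for v in sys.argv[1:]]  # x y z quarter
plan(o,tp,a[0],a[1],a[2],tp[2]+a[3]*np.pi/2)
d=(np.array(o['tool_pos'])-[*tp[:2],0])@rz(tp[2])
F=np.array(o['contact_force'])@rz(tp[2])
print('t',round(o['t'],2),'tool in tray mm',(d*1e3).round(1),'F tray',F.round(2),'M',np.round(o['wrist_torque'],2),'open',round(o['opening'],4))
E
python3 st.py 22 172 .4 0
```

```text
t: 2.77
tool_pos: [0.2112, -0.5882, 0.4047]
tool_rot: [2.458, 1.957, -0.0]
contact_force: [0.2, -0.1, 0.5]
opening: 0.051
t: 3.43
tool_pos: [0.3641, -0.3143, 0.4035]
tool_rot: [2.464, 1.945, -0.002]
contact_force: [1.1, -0.8, -0.6]
opening: 0.051
t: 4.1
tool_pos: [0.5223, -0.0313, 0.4057]
tool_rot: [2.459, 1.939, 0.004]
contact_force: [1.0, -1.3, 0.3]
opening: 0.0512
goal [0.6138 0.0828 0.4   ] turn [0.0096 0.0045 0.0237] shift after turn mm [133.7  59.2   5.7] in present axes [132.3  62.3   5.7]
goal [0.6138 0.0828 0.4   ] turn [-0.0071  0.0149 -3.1179] shift after turn mm [-133.7  -59.2    5.7] in present axes [132.3  62.3   5.7]
t 4.1 tool in tray mm [-37.2  38.3 405.7] F tray [ 1.35 -1.04  0.35] M [ 0.   -0.05 -0.04] open 0.0512
```

```bash
python3 -m crank '[[0.005,0.002,0.024,33,15,0,-0.2],[0.005,0.002,0,33,15,0,-0.2],[0,0,0,33,15,0,-0.2],[0,0,0,33,15,0,-0.2],[0,0,0,10,3,0,-0.2],[0,0,0,0,0,0,-0.2]]'
python3 st.py 22 172 .197 0
```

```text
t: 4.6
tool_pos: [0.6239, 0.1049, 0.406]
tool_rot: [2.482, 1.926, 0.003]
contact_force: [-0.3, 0.1, -0.2]
opening: 0.051
goal [0.6138 0.0828 0.197 ] turn [ 0.0015 -0.0015  0.0083] shift after turn mm [-23.9  -4.1 209. ] in present axes [-24.2  -4.6 209. ]
goal [0.6138 0.0828 0.197 ] turn [ 2.4000e-03  2.4000e-03 -3.1333e+00] shift after turn mm [ 23.9   4.1 209. ] in present axes [-24.2  -4.6 209. ]
t 4.6 tool in tray mm [ 26.1 195.9 406. ] F tray [-0.29  0.04 -0.21] M [ 0.01  0.03 -0.1 ] open 0.051
```

```bash
python3 -m crank '[[0,0,0.008,-20,-4,20,-0.2],[0,0,0,0,0,36,-0.2],[0,0,0,0,0,36,-0.2],[0,0,0,0,0,36,-0.2],[0,0,0,0,0,20,-0.2],[0,0,0,0,0,10,-0.2],[0,0,0,0,0,0,-0.2]]'
python3 st.py 22 172 .197 0
```

```text
t: 5.18
tool_pos: [0.6138, 0.0805, 0.2472]
tool_rot: [2.486, 1.909, 0.009]
contact_force: [-0.3, 0.0, -1.0]
opening: 0.0515
goal [0.6138 0.0828 0.197 ] turn [ 0.0092 -0.0003 -0.0023] shift after turn mm [ 2.2 -0.5 50.2] in present axes [ 2.2 -1.  50.2]
goal [0.6138 0.0828 0.197 ] turn [-5.0000e-04 -1.4400e-02  3.1393e+00] shift after turn mm [-2.2  0.5 50.2] in present axes [ 2.2 -1.  50.2]
t 5.18 tool in tray mm [ 22.5 169.8 247.2] F tray [-0.34 -0.04 -0.97] M [-0.02  0.04 -0.03] open 0.0515
```

```bash
cat > look.py <<'E'
import sys
from station import eyes
from h import *
z=np.load('pose.npz')
for n in sys.argv[2:]:
    p=eyes.get_image(n); overlay(p,z['tp'],None,f'pics/{n}{sys.argv[1]}.png')
E
python3 look.py 2 side top
```

```text
(no output)
```

View pics/side2.png

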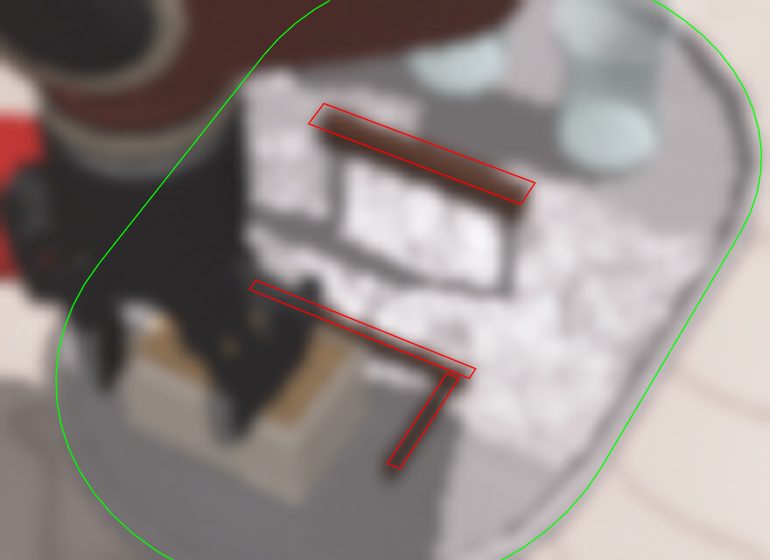

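View pics/top2.png

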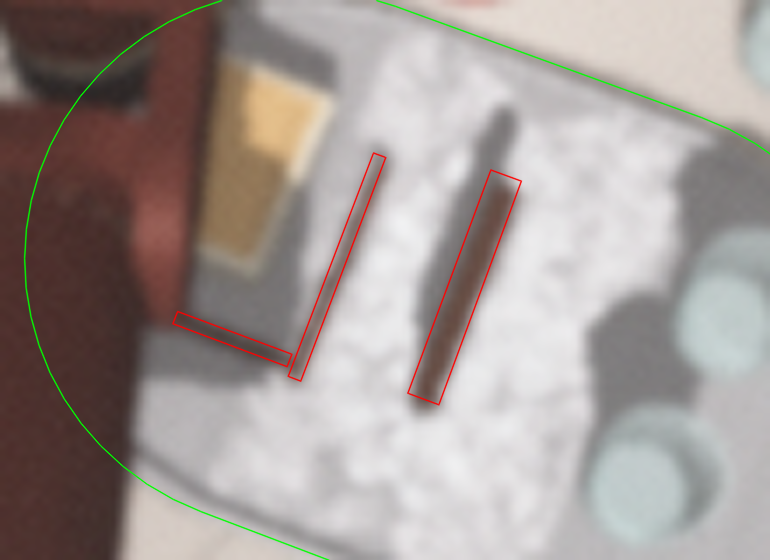

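```bash
python3 -m crank '[[0.004,0,0,5,0,12,-0.2],[0.004,0,0,0,0,15,-0.2],[0,0,0,0,0,15,-0.2],[0,0,0,0,0,5,-0.2],[0,0,0,0,0,0,-0.2]]'
python3 st.py 22 174 .197 0; python3 look.py 3 side
```

```text
t: 5.7
tool_pos: [0.621, 0.086, 0.2089]
tool_rot: [2.482, 1.905, 0.028]
contact_force: [-0.8, 0.5, 0.3]
opening: 0.0512
goal [0.6143 0.0847 0.197 ] turn [ 0.0207 -0.0063 -0.0021] shift after turn mm [-3.  -6.1 11.9] in present axes [-3.  -6.4 11.8]
goal [0.6143 0.0847 0.197 ] turn [-0.0099 -0.0325  3.1393] shift after turn mm [ 3.   6.1 11.9] in present axes [-3.  -6.4 11.8]
t 5.7 tool in tray mm [ 28.1 177.  208.9] F tray [-0.92  0.26  0.32] M [-0.01  0.03  0.  ] open 0.0512
```

View pics/side3.png

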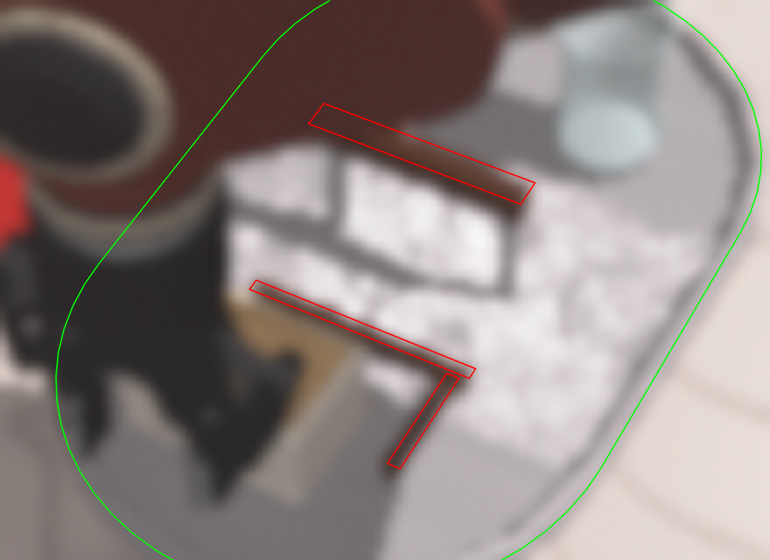

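```bash
python3 -m crank '[[0.02,-0.006,0,-1,-6,6,-0.2],[0,0,0,0,0,5,-0.2],[0,0,0,0,0,0,-0.2]]'
python3 st.py 22 174 .197 0
```

```text
t: 6.0
tool_pos: [0.6155, 0.0869, 0.1992]
tool_rot: [2.491, 1.913, 0.003]
contact_force: [-0.5, 0.2, 0.4]
opening: 0.051
goal [0.6143 0.0847 0.197 ] turn [ 0.002  -0.0006 -0.0017] shift after turn mm [-2.4 -0.6  2.2] in present axes [-2.4 -0.6  2.2]
goal [0.6143 0.0847 0.197 ] turn [-1.0000e-03 -3.1000e-03  3.1399e+00] shift after turn mm [2.4 0.6 2.2] in present axes [-2.4 -0.6  2.2]
t 6.0 tool in tray mm [ 22.6 176.4 199.2] F tray [-0.5   0.04  0.39] M [-0.03  0.07 -0.01] open 0.051
```

```bash
python3 -m crank '[[0,0,0,-6,0,0,-0.2],[0,0,0,-6,0,0,-0.2],[0,0,0,-6,0,0,-0.2],[0,0,0,-5,0,0,-0.2],[0,0,0,-5,0,0,-0.2],[0,0,0,-5,0,0,-0.2],[0,0,0,-4,0,0,-0.2],[0,0,0,0,0,0,-0.2]]'
python3 st.py 22 131 .199 0;  python3 look.py 4 side top
```

```text
t: 6.67
tool_pos: [0.6052, 0.047, 0.2005]
tool_rot: [2.491, 1.911, 0.006]
contact_force: [-0.6, 1.0, -0.2]
opening: 0.0516
goal [0.6033 0.0432 0.199 ] turn [ 0.004  -0.0017 -0.0024] shift after turn mm [-4.2 -0.8  1.5] in present axes [-4.2 -0.8  1.5]
goal [0.6033 0.0432 0.199 ] turn [-2.7000e-03 -6.4000e-03  3.1392e+00] shift after turn mm [4.2 0.8 1.5] in present axes [-4.2 -0.8  1.5]
t 6.67 tool in tray mm [ 22.8 135.2 200.5] F tray [-0.84  0.85 -0.15] M [ 0.11 -0.03 -0.03] open 0.0516
```

View pics/side4.png

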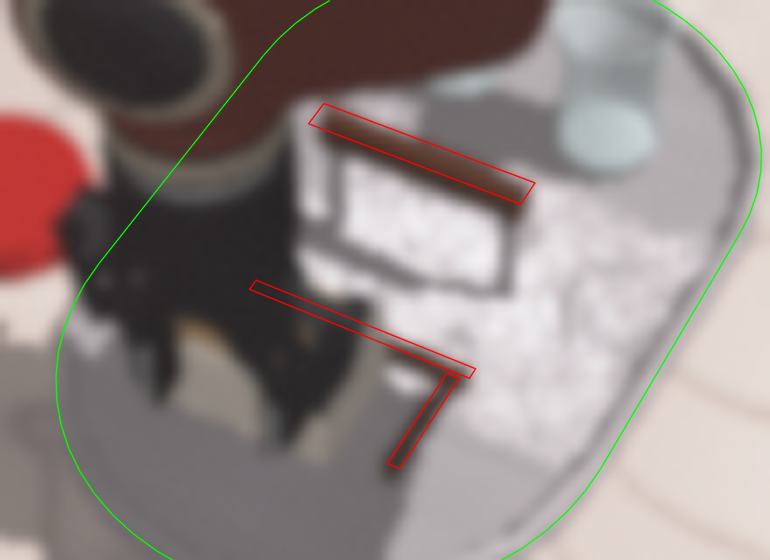

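View pics/top4.png

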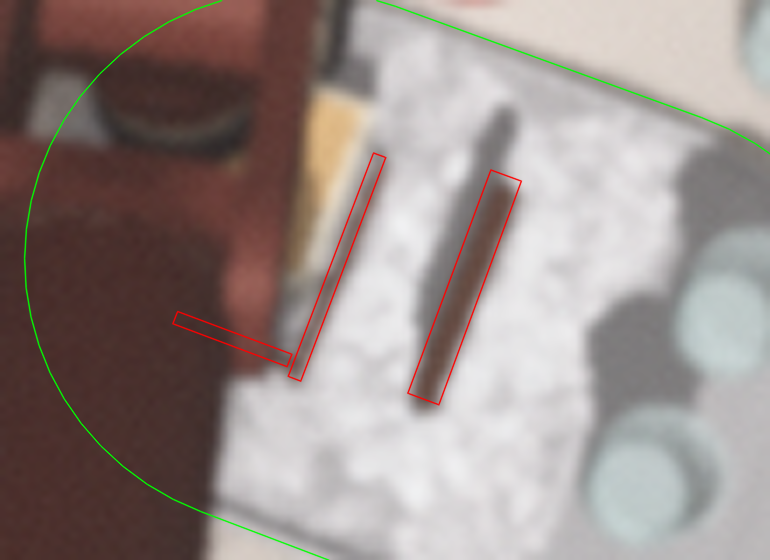

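```bash
python3 -m crank '[[0,0,0,-1.5,0,0,-0.2],[0,0,0,-1.5,0,0,-0.2]]'; python3 -m crank '[[0,0,0,-1.5,0,0,-0.2],[0,0,0,-1.5,0,0,-0.2]]'
python3 st.py 22 131 .199 0
```

```text
t: 6.93
tool_pos: [0.6047, 0.0449, 0.2007]
tool_rot: [2.49, 1.912, 0.007]
contact_force: [-0.3, 0.7, -0.5]
opening: 0.051
t: 7.1
tool_pos: [0.6039, 0.0422, 0.2007]
tool_rot: [2.489, 1.913, 0.008]
contact_force: [-0.2, 0.5, 0.3]
opening: 0.0509
goal [0.6033 0.0432 0.199 ] turn [ 0.0045 -0.0026 -0.001 ] shift after turn mm [ 0.8 -0.8  1.7] in present axes [ 0.8 -0.8  1.7]
goal [0.6033 0.0432 0.199 ] turn [-0.004  -0.0071  3.1406] shift after turn mm [-0.8  0.8  1.7] in present axes [ 0.8 -0.8  1.7]
t 7.1 tool in tray mm [ 22.8 130.2 200.7] F tray [-0.31  0.48  0.27] M [ 0.28 -0.11  0.02] open 0.0509
```

```bash
python3 -m crank '[[0,0,0,-1.5,0,0,-0.2],[0,0,0,0,0,0,-0.2]]';python3 st.py 22 131 .199 0; python3 look.py 5 side top
```

```text
t: 7.27
tool_pos: [0.6039, 0.0412, 0.2013]
tool_rot: [2.49, 1.913, 0.012]
contact_force: [0.5, 1.1, -1.1]
opening: 0.0513
goal [0.6033 0.0432 0.199 ] turn [ 0.0059 -0.0052 -0.0016] shift after turn mm [ 1.7 -1.1  2.3] in present axes [ 1.7 -1.1  2.3]
goal [0.6033 0.0432 0.199 ] turn [-0.0082 -0.0092  3.14  ] shift after turn mm [-1.7  1.1  2.3] in present axes [ 1.7 -1.1  2.3]
t 7.27 tool in tray mm [ 23.1 129.3 201.3] F tray [ 0.24  1.22 -1.13] M [ 0.09 -0.1  -0.03] open 0.0513
```

View pics/side5.png

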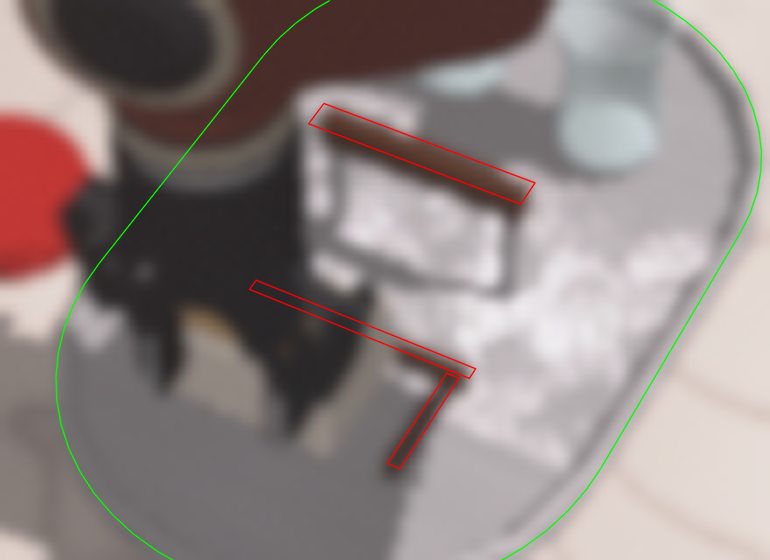

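View pics/top5.png

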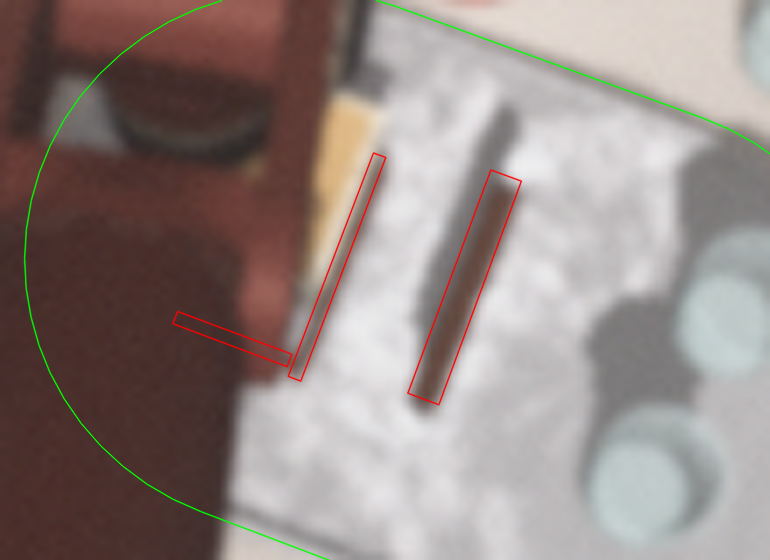

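```bash
cat > look.py <<'E'
import sys
from station import eyes
from h import *
z=np.load('pose.npz');tp=z['tp']
bx=float(sys.argv[2])
h=T(tp,[[bx/1e3,.09,0]])[0]
for n in sys.argv[3:]:
    p=eyes.get_image(n); overlay(p,tp,[h[0],h[1],tp[2]],f'pics/{n}{sys.argv[1]}.png')
E
python3 look.py 6 23 side top
```

```text
(no output)
```

View pics/top6.png

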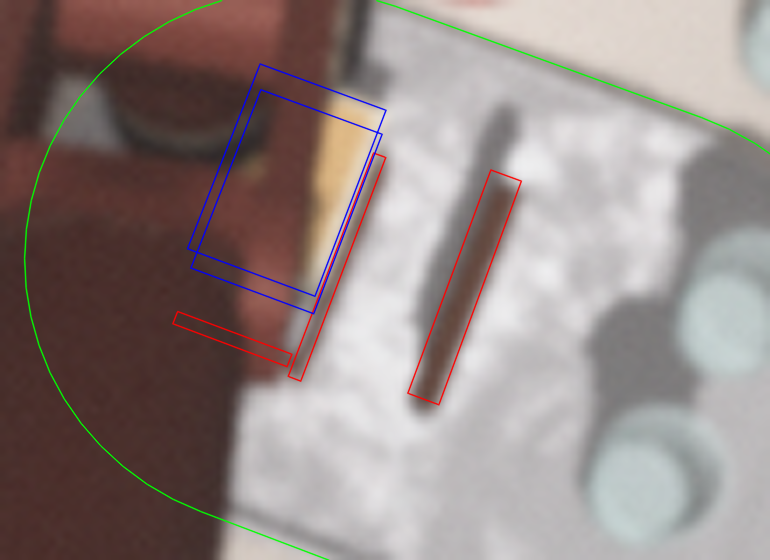

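View pics/side6.png

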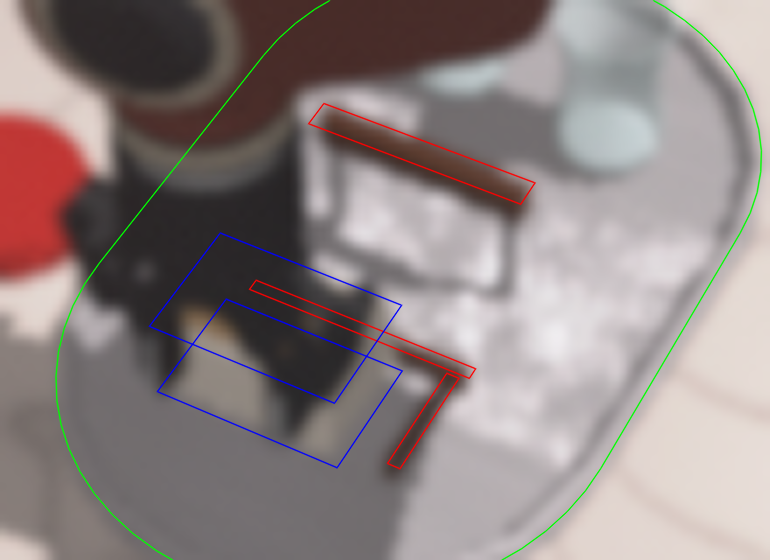

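```bash
python3 -m crank '[[0,0,0,-1.2,0,0,-0.2],[0,0,0,0,0,0,-0.2]]';python3 st.py 22 131 .199 0;python3 -m crank '[[0,0,0,-1.2,0,0,-0.2],[0,0,0,0,0,0,-0.2]]';python3 st.py 22 131 .199 0
```

```text
t: 7.63
tool_pos: [0.6039, 0.0405, 0.2016]
tool_rot: [2.491, 1.913, 0.015]
contact_force: [0.9, 1.1, -0.7]
opening: 0.0519
goal [0.6033 0.0432 0.199 ] turn [ 0.0065 -0.0068 -0.0018] shift after turn mm [ 2.4 -1.3  2.6] in present axes [ 2.4 -1.3  2.7]
goal [0.6033 0.0432 0.199 ] turn [-0.0106 -0.0103  3.1398] shift after turn mm [-2.4  1.3  2.6] in present axes [ 2.4 -1.3  2.7]
t 7.63 tool in tray mm [ 23.3 128.6 201.6] F tray [ 0.56  1.32 -0.7 ] M [ 0.14 -0.11 -0.01] open 0.0519
t: 7.8
tool_pos: [0.6037, 0.0396, 0.2019]
tool_rot: [2.491, 1.913, 0.016]
contact_force: [1.6, 1.7, 0.9]
opening: 0.0515
goal [0.6033 0.0432 0.199 ] turn [ 0.0069 -0.0078 -0.0019] shift after turn mm [ 3.3 -1.3  2.9] in present axes [ 3.3 -1.3  2.9]
goal [0.6033 0.0432 0.199 ] turn [-0.0122 -0.0109  3.1396] shift after turn mm [-3.3  1.3  2.9] in present axes [ 3.3 -1.3  2.9]
t 7.8 tool in tray mm [ 23.3 127.7 201.9] F tray [1.1  2.04 0.89] M [ 0.24 -0.15 -0.03] open 0.0515
```

```bash
python3 -m crank '[[0,0,0,-1.5,0,0,-0.2],[0,0,0,-0.5,0,0,-0.2],[0,0,0,0,0,0,-0.2]]';python3 st.py 22 131 .199 0;  python3 look.py 7 25 side top
```

```text
t: 8.05
tool_pos: [0.6033, 0.0379, 0.2021]
tool_rot: [-2.492, -1.913, -0.019]
contact_force: [1.3, 3.8, 0.3]
opening: 0.0513
goal [0.6033 0.0432 0.199 ] turn [ 0.0073 -0.0095 -0.0024] shift after turn mm [ 5.1 -1.3  3.1] in present axes [ 5.  -1.4  3.1]
goal [0.6033 0.0432 0.199 ] turn [-0.0149 -0.0114  3.1392] shift after turn mm [-5.1  1.3  3.1] in present axes [ 5.  -1.4  3.1]
t 8.05 tool in tray mm [ 23.3 125.9 202.1] F tray [0.28 4.04 0.27] M [ 0.52 -0.17 -0.09] open 0.0513
```

View pics/top7.png

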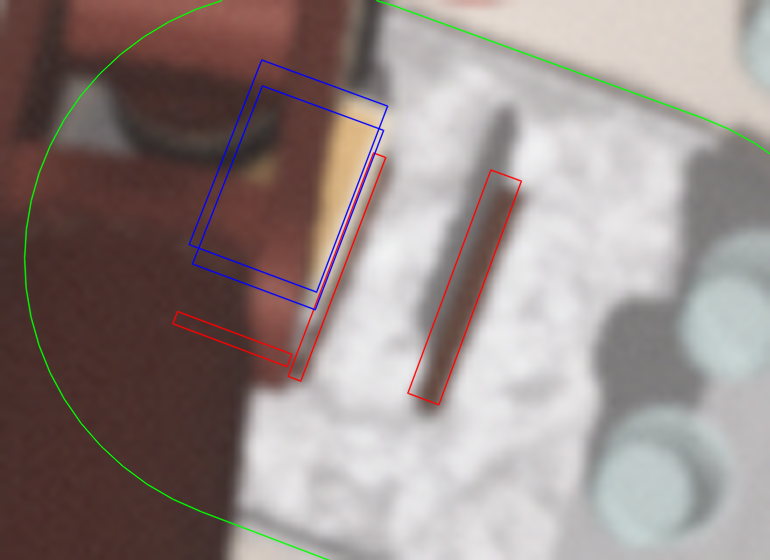

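View pics/side7.png

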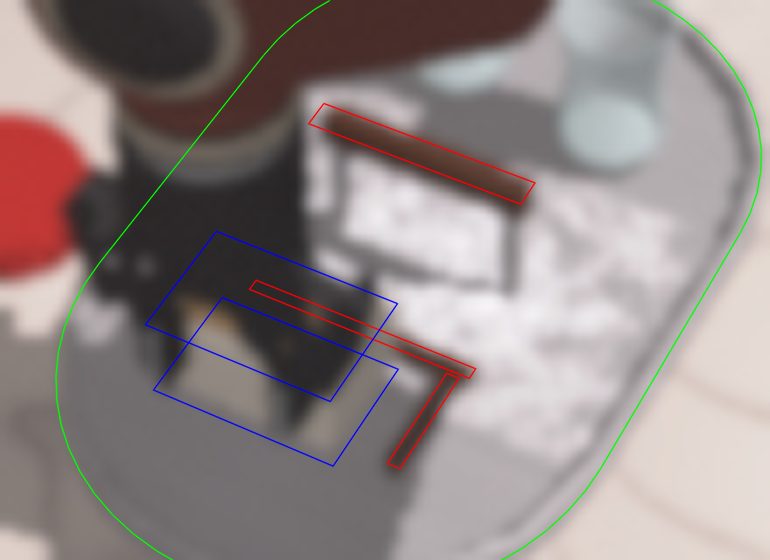

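```bash
python3 -m crank '[[0,0,0,5,0,0,-0.2],[0,0,0,15,0,0,-0.2],[0,0,0,20,0,0,-0.2],[0,0,0,10,0,-10,-0.2],[0,0,0,0,0,-36,-0.2],[0,0,0,0,0,-36,-0.2],[0,0,0,0,0,-36,1],[0,0,0,0,0,-10,1]]'
python3 st.py 110 85 .27 0
```

```text
t: 8.82
tool_pos: [0.614, 0.0906, 0.3286]
tool_rot: [-2.485, -1.916, 0.016]
contact_force: [1.0, 0.5, 1.0]
opening: 0.0283
goal [ 0.6766 -0.0238  0.27  ] turn [-0.0092  0.0059  0.0018] shift after turn mm [-94.6  89.8  58.6] in present axes [-94.4  90.2  58.3]
goal [ 0.6766 -0.0238  0.27  ] turn [-0.0093 -0.0144 -3.1397] shift after turn mm [ 94.6 -89.8  58.6] in present axes [-94.4  90.2  58.3]
t 8.82 tool in tray mm [ 20.2 179.6 328.6] F tray [0.81 0.69 1.  ] M [-0.02 -0.   -0.02] open 0.0283
```

```bash
python3 -m crank '[[-0.009,0.006,0.002,-10,35,0,1],[0,0,0,-20,33,0,1],[0,0,0,-30,15,0,1],[0,0,0,-25,7,0,1],[0,0,0,0,0,0,1]]'
python3 st.py 110 85 .27 0
python3 - <<'E'
from station import eyes,spotter
from h import *
import numpy as np
M={'tray':[0,0,0],'stop_long':[0,.06,.013],'stop_short':[-.045,.0895,.013],'handle':[0,0,.07],'home':[0,.09,.006]}
tp=np.load('pose.npz')['tp']
for n in('side','top'):
    p=eyes.get_image(n); 
    for q in('box_center','stop_long','stop_short','handle','tray'):
        print(n,q,[(((np.array(x['centre'])-[*tp[:2],0])@rz(tp[2])*1e3).round(1),round(x['confidence'],2)) for x in spotter.mark_of(q,p)[:2]])
    h=T(tp,[[.025,.09,0]])[0]
    overlay(p,tp,[h[0],h[1],tp[2]],f'pics/{n}8.png')
E
```

```text
t: 9.23
tool_pos: [0.6828, -0.0135, 0.337]
tool_rot: [2.473, 1.921, 0.008]
contact_force: [-0.2, 0.0, 0.2]
opening: 0.0001
goal [ 0.6766 -0.0238  0.27  ] turn [0.0111 0.002  0.0089] shift after turn mm [-11.6  -3.3  67. ] in present axes [-11.4  -4.2  66.9]
goal [ 0.6766 -0.0238  0.27  ] turn [-0.0032  0.0173 -3.1326] shift after turn mm [11.6  3.3 67. ] in present axes [-11.4  -4.2  66.9]
t 9.23 tool in tray mm [113.3  96.6 337. ] F tray [-0.15 -0.04  0.22] M [-0.   -0.01 -0.01] open 0.0001
side box_center [(array([-71.3, 352. ,  20.5]), 0.67), (array([23.3, 85.6, 29.4]), 0.55)]
side stop_long [(array([-1.1, 60.8, 14.6]), 0.86), (array([  43.7, -402.4,    0.9]), 0.49)]
side stop_short [(array([-40.8,  88.5,  15.2]), 0.9)]
side handle [(array([-0.8, -2.1, 70.6]), 0.71)]
side tray [(array([0.1, 0.5, 1.6]), 0.9), (array([-4.5, -4.9, 69. ]), 0.69)]
top box_center [(array([  47.8, -395. ,    0.5]), 0.64), (array([-69.2, 345.6,  23.4]), 0.58)]
top stop_long [(array([ 0.9, 55.6, 13.3]), 0.69)]
top stop_short [(array([ -47. , -107. ,   48.3]), 0.15)]
top handle [(array([ 0.3, -2.8, 68.2]), 0.82)]
top tray [(array([ 2.1, -1.7, -3.2]), 0.59)]
```

```bash
python3 -c "
import cv2,numpy as np
a=cv2.imread('pics/side8.png');b=cv2.imread('pics/top8.png')
cv2.imwrite('pics/m8.png',cv2.resize(np.vstack([a,b]),None,fx=.53,fy=.53,interpolation=cv2.INTER_AREA))"
```

```text
(no output)
```

View pics/m8.png

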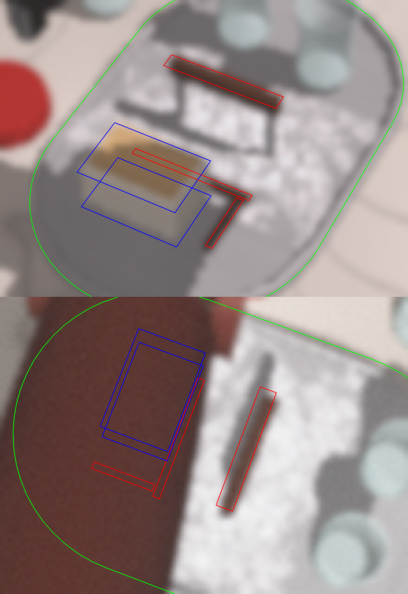

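```bash
python3 -m crank '[[0.011,0.002,0.009,-10,-3,10,1],[0,0,0,0,0,36,1],[0,0,0,0,0,36,1],[0,0,0,0,0,30,1],[0,0,0,0,0,20,1],[0,0,0,0,0,0,1]]'
python3 st.py 100 87 .197 0
```

```text
t: 10.33
tool_pos: [0.676, -0.0209, 0.2015]
tool_rot: [2.487, 1.917, 0.006]
contact_force: [-0.1, -0.4, -0.4]
opening: 0.0001
goal [ 0.6674 -0.0194  0.197 ] turn [ 0.0035 -0.0025  0.0016] shift after turn mm [-0.7 -8.7  4.5] in present axes [-0.7 -8.8  4.5]
goal [ 0.6674 -0.0194  0.197 ] turn [ 0.0039  0.0055 -3.14  ] shift after turn mm [0.7 8.7 4.5] in present axes [-0.7 -8.8  4.5]
t 10.33 tool in tray mm [108.7  87.7 201.5] F tray [ 0.03 -0.44 -0.42] M [ 0.01  0.07 -0.04] open 0.0001
```

```bash
python3 -m crank '[[0,0,0,0,-8,2,1],[0,0,0,0,-8,0,1],[0,0,0,0,-6,0,1],[0,0,0,0,-6,0,1],[0,0,0,0,-5,0,1],[0,0,0,0,-5,0,1],[0,0,0,0,-5,0,1],[0,0,0,0,0,0,1]]'
python3 st.py 60 87 .2 0; python3 look.py 9 2 side
```

```text
t: 11.0
tool_pos: [0.6314, -0.0111, 0.2028]
tool_rot: [2.487, 1.913, 0.01]
contact_force: [-1.4, 0.2, 0.5]
opening: -0.0001
goal [ 0.6288 -0.0091  0.2   ] turn [ 0.0071 -0.0026 -0.0006] shift after turn mm [ 1.2 -3.1  2.8] in present axes [ 1.2 -3.1  2.7]
goal [ 0.6288 -0.0091  0.2   ] turn [-0.0041 -0.0112  3.141 ] shift after turn mm [-1.2  3.1  2.8] in present axes [ 1.2 -3.1  2.7]
t 11.0 tool in tray mm [ 63.1  85.8 202.8] F tray [-1.42 -0.19  0.47] M [ 0.02 -0.03 -0.  ] open -0.0001
```

View pics/side9.png

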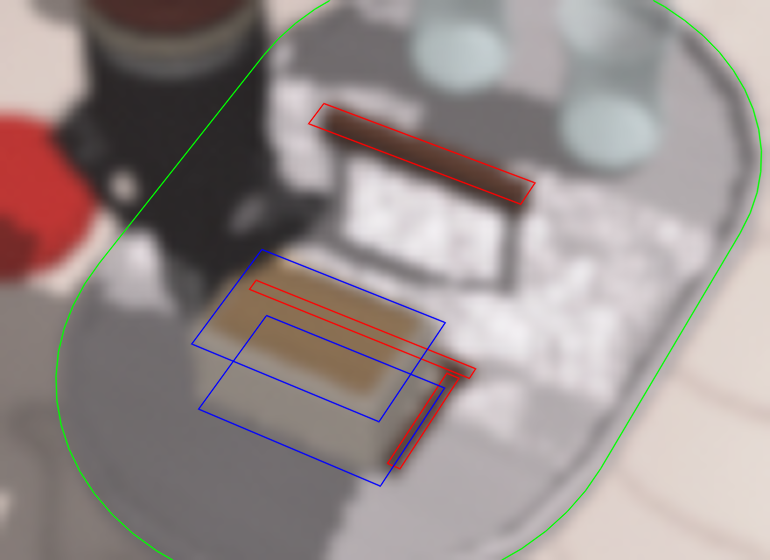

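```bash
for i in 1; do python3 -m crank '[[0,0,0,0.5,-1.5,0,1],[0,0,0,0.5,-1.5,0,1],[0,0,0,0,0,0,1]]';python3 st.py 60 87 .2 0; python3 -m crank '[[0,0,0,0,-1.5,0,1],[0,0,0,0,0,0,1]]'; python3 st.py 60 87 .2 0 ; done
```

```text
t: 11.3
tool_pos: [0.6295, -0.0093, 0.204]
tool_rot: [2.485, 1.911, 0.013]
contact_force: [-0.2, 0.2, 0.2]
opening: -0.0003
goal [ 0.6288 -0.0091  0.2   ] turn [ 0.0099 -0.0028 -0.0004] shift after turn mm [ 0.  -0.8  4. ] in present axes [ 0.  -0.8  4. ]
goal [ 0.6288 -0.0091  0.2   ] turn [-0.0045 -0.0156  3.1411] shift after turn mm [-0.   0.8  4. ] in present axes [ 0.  -0.8  4. ]
t 11.3 tool in tray mm [ 60.8  87.  204. ] F tray [-0.25  0.11  0.2 ] M [-0.  0.  0.] open -0.0003
t: 11.47
tool_pos: [0.6282, -0.0089, 0.204]
tool_rot: [2.485, 1.911, 0.013]
contact_force: [-0.7, 0.1, 0.4]
opening: -0.0001
goal [ 0.6288 -0.0091  0.2   ] turn [ 0.0103 -0.0029 -0.0004] shift after turn mm [-0.   0.6  4. ] in present axes [-0.   0.5  4. ]
goal [ 0.6288 -0.0091  0.2   ] turn [-0.0045 -0.0161  3.1411] shift after turn mm [ 0.  -0.6  4. ] in present axes [-0.   0.5  4. ]
t 11.47 tool in tray mm [ 59.4  87.  204. ] F tray [-0.67 -0.11  0.45] M [ 0.02 -0.03  0.04] open -0.0001
```

```bash
python3 -m crank '[[0.005,0,0,0,-0.8,1,1],[0,0,0,0,-0.8,1,1],[0,0,0,0,0,0,1]]';python3 st.py 60 87 .2 0; python3 -m crank '[[0,0,0,0,-1.5,0,1],[0,0,0,0,0,0,1]]'; python3 st.py 60 87 .2 0; python3 look.py 10 0 side
```

```text
t: 11.72
tool_pos: [0.6279, -0.0088, 0.2032]
tool_rot: [2.486, 1.912, 0.013]
contact_force: [0.3, -0.4, 0.6]
opening: -0.0
goal [ 0.6288 -0.0091  0.2   ] turn [ 0.0093 -0.0032 -0.0006] shift after turn mm [-0.   0.9  3.2] in present axes [-0.   0.9  3.2]
goal [ 0.6288 -0.0091  0.2   ] turn [-0.005  -0.0145  3.141 ] shift after turn mm [ 0.  -0.9  3.2] in present axes [-0.   0.9  3.2]
t 11.72 tool in tray mm [ 59.1  87.  203.2] F tray [ 0.38 -0.33  0.57] M [ 0.06 -0.01  0.03] open -0.0
t: 11.88
tool_pos: [0.6268, -0.0087, 0.2034]
tool_rot: [2.485, 1.911, 0.014]
contact_force: [1.1, 0.1, -0.5]
opening: 0.0004
goal [ 0.6288 -0.0091  0.2   ] turn [ 0.011  -0.0029 -0.0006] shift after turn mm [0.1 2.  3.4] in present axes [0.1 2.  3.4]
goal [ 0.6288 -0.0091  0.2   ] turn [-0.0045 -0.0172  3.1409] shift after turn mm [-0.1 -2.   3.4] in present axes [0.1 2.  3.4]
t 11.88 tool in tray mm [ 58.   86.9 203.4] F tray [ 1.04  0.4  -0.52] M [-0.07 -0.17 -0.05] open 0.0004
```

View pics/side10.png

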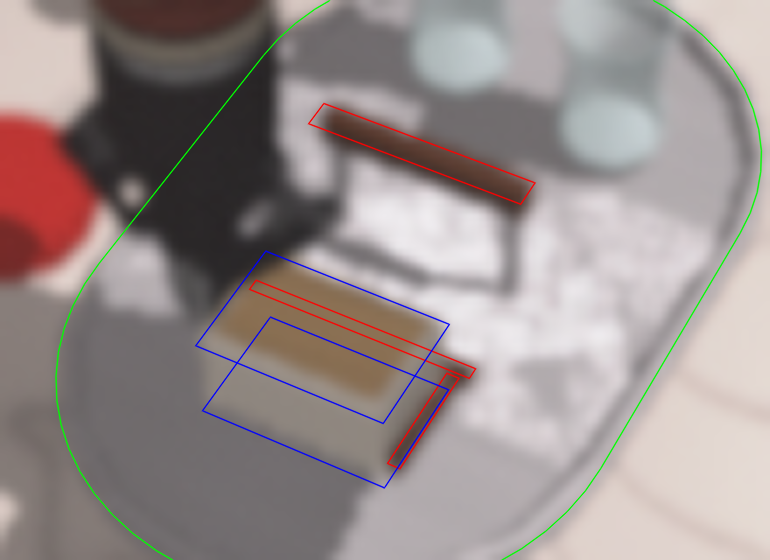

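```bash
python3 -m crank '[[0,0,0,0,-1.3,0,1],[0,0,0,0,0,0,1]]';python3 st.py 60 87 .2 0; python3 -m crank '[[0,0,0,0,-1.3,0,1],[0,0,0,0,0,0,1]]'; python3 st.py 60 87 .2 0;python3 -m crank '[[0,0,0,0,-1.3,0,1],[0,0,0,0,0,0,1]]'; python3 st.py 60 87 .2 0
```

```text
t: 12.1
tool_pos: [0.6257, -0.0085, 0.2035]
tool_rot: [2.484, 1.91, 0.015]
contact_force: [1.2, -0.4, -0.7]
opening: -0.0003
goal [ 0.6288 -0.0091  0.2   ] turn [ 0.0121 -0.0029 -0.0008] shift after turn mm [0.3 3.1 3.5] in present axes [0.3 3.1 3.5]
goal [ 0.6288 -0.0091  0.2   ] turn [-0.0045 -0.0191  3.1408] shift after turn mm [-0.3 -3.1  3.5] in present axes [0.3 3.1 3.5]
t 12.1 tool in tray mm [ 56.9  86.7 203.5] F tray [ 1.29 -0.09 -0.72] M [-0.06 -0.18 -0.01] open -0.0003
t: 12.27
tool_pos: [0.6245, -0.0083, 0.2037]
tool_rot: [2.484, 1.909, 0.016]
contact_force: [2.3, -1.2, 0.3]
opening: 0.0001
goal [ 0.6288 -0.0091  0.2   ] turn [ 0.013  -0.0029 -0.0009] shift after turn mm [0.3 4.3 3.7] in present axes [0.3 4.3 3.7]
goal [ 0.6288 -0.0091  0.2   ] turn [-0.0045 -0.0204  3.1407] shift after turn mm [-0.3 -4.3  3.7] in present axes [0.3 4.3 3.7]
t 12.27 tool in tray mm [ 55.7  86.7 203.7] F tray [ 2.52 -0.58  0.28] M [-0.12 -0.26  0.01] open 0.0001
t: 12.43
tool_pos: [0.6232, -0.008, 0.2039]
tool_rot: [2.483, 1.909, 0.017]
contact_force: [1.6, -0.4, -0.6]
opening: -0.0006
goal [ 0.6288 -0.0091  0.2   ] turn [ 0.0139 -0.0029 -0.0008] shift after turn mm [0.3 5.6 3.9] in present axes [0.3 5.6 4. ]
goal [ 0.6288 -0.0091  0.2   ] turn [-0.0046 -0.0218  3.1407] shift after turn mm [-0.3 -5.6  3.9] in present axes [0.3 5.6 4. ]
t 12.43 tool in tray mm [ 54.4  86.7 203.9] F tray [ 1.69  0.05 -0.55] M [-0.04 -0.31  0.  ] open -0.0006
```

```bash
python3 -m crank '[[0,0,0,0,-1.3,0,1],[0,0,0,0,0,0,1]]'; python3 st.py 60 87 .2 0; python3 look.py 11 0 side top
```

```text
t: 12.6
tool_pos: [0.622, -0.0076, 0.204]
tool_rot: [2.483, 1.909, 0.018]
contact_force: [1.5, -0.2, -0.4]
opening: -0.0003
goal [ 0.6288 -0.0091  0.2   ] turn [ 0.0145 -0.0031 -0.0009] shift after turn mm [0.3 6.9 4. ] in present axes [0.3 6.9 4.1]
goal [ 0.6288 -0.0091  0.2   ] turn [-0.0049 -0.0228  3.1406] shift after turn mm [-0.3 -6.9  4. ] in present axes [0.3 6.9 4.1]
t 12.6 tool in tray mm [ 53.1  86.7 204. ] F tray [ 1.55  0.19 -0.45] M [-0.17 -0.26 -0.02] open -0.0003
```

View pics/side11r.png

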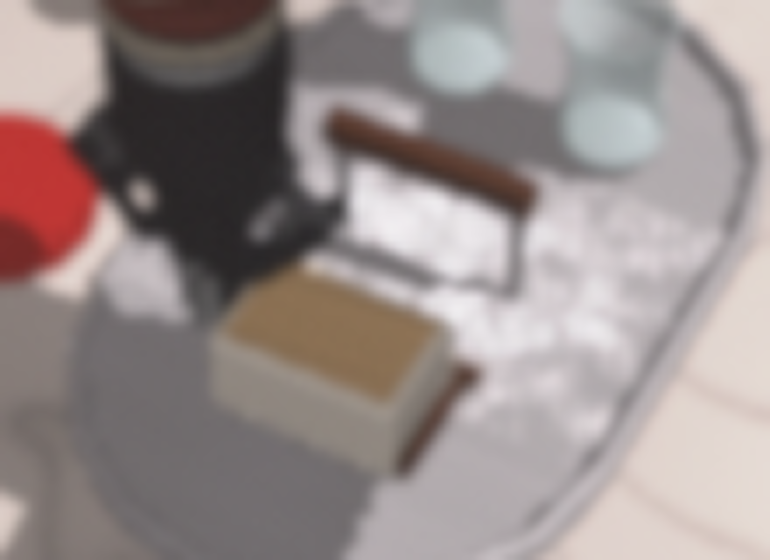

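View pics/top11.png

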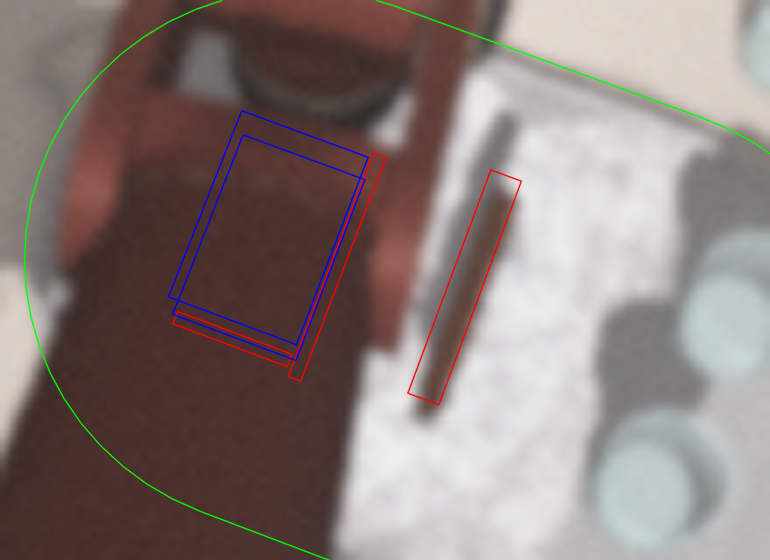

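```bash
python3 -m crank '[[0,0,0,0,5,0,1],[0,0,0,0,15,0,1],[0,0,0,0,15,-10,1],[0,0,0,0,0,-36,1],[0,0,0,0,0,-40,1],[0,0,0,0,0,-40,1],[0,0,0,0,0,-40,1],[0,0,0,0,0,-20,1]]'
python3 -m crank '[[0,0,0,-38,-10,0,1],[0,0,0,-38,-10,0,1],[0,0,0,-38,-10,0,1],[0,0,0,-38,-10,0,1],[0,0,0,-38,-10,0,1],[0,0,0,-38,-10,0,1],[0,0,0,-38,-10,0,1],[0,0,0,-38,-10,0,1]]'
python3 -m crank '[[0,0,0,-38,-10,0,1],[0,0,0,-38,-10,0,1],[0,0,0,-20,-10,0,1],[0,0,0,0,0,0,1]]'
python3 - <<'E'
from station import ctrl
print(ctrl.get_obs()['q'].round(2))
E
```

```text
t: 13.37
tool_pos: [0.6528, -0.0161, 0.3797]
tool_rot: [-2.471, -1.9, 0.029]
contact_force: [0.8, 0.8, 0.6]
opening: -0.0001
t: 14.03
tool_pos: [0.4964, -0.2926, 0.3884]
tool_rot: [-2.453, -1.919, 0.017]
contact_force: [1.0, -0.0, 1.0]
opening: -0.0001
t: 14.37
tool_pos: [0.4369, -0.3867, 0.3861]
tool_rot: [-2.453, -1.905, 0.02]
contact_force: [-0.6, -0.0, -0.5]
opening: -0.0001
[-0.85 -0.02  1.72 -0.01  1.48 -0.6 ]
```

```bash
cat > fit.py <<'E'
import sys
from station import ctrl, eyes, spotter
from h import *
from scipy.optimize import minimize
M={'tray':[0,0,0],'stop_long':[0,.06,.013],'stop_short':[-.045,.0895,.013],'handle':[0,0,.07],'home':[0,.09,.006]}
tr=np.load('pose.npz')['tp']; obs=[];P=[];bc=[]
for n in('side','top','side','top'):
    p=eyes.get_image(n);P.append(p)
    for q in M:
        for x in spotter.mark_of(q,p)[:2]:
            e=np.array(x['centre'])-T(tr,[M[q]])[0]
            if np.linalg.norm(e)<.022: obs.append((M[q],np.array(x['centre'])))
    for x in spotter.mark_of('box_center',p):
        if np.linalg.norm(np.array(x['centre'])-T(tr,[[0,.09,.0285]])[0])<.03: bc.append(x['centre'])
f=lambda v:np.concatenate([T(v,[a])[0]-b for a,b in obs])
s=least_squares(f,tr,loss='soft_l1',f_scale=.004); tp=s.x;print('tray',tp,np.degrees(tp[2]),len(obs))
bc=np.array(bc);print('box marks in tray',(((bc-[*tp[:2],0])@rz(tp[2]))*1e3).round(1))
np.savez('pose.npz',tp=tp)
for q in('glass_a_center','glass_b_center'):
    print(q,[(((np.array(x['centre'])-[*tp[:2],0])@rz(tp[2])*1e3).round(0),round(x['confidence'],2)) for x in spotter.mark_of(q,P[-1])])
h=T(tp,[[0,.09,0]])[0]
for n,p in zip(('side','top'),P[2:]): overlay(p,tp,[h[0],h[1],tp[2]],f'pics/{n}{sys.argv[1]}.png')
print(ctrl.get_obs()['t'])
E
python3 fit.py 12
```

```text
tray [ 0.54524493 -0.07968504 -0.24721939  0.00056885] -14.164627490606096 20
box marks in tray [[-0.9 87.9 27.6]
 [ 1.5 93.5 30.5]
 [ 0.7 86.4 31.9]
 [ 0.7 90.9 29.8]]
glass_a_center [(array([  40., -118.,   47.]), 0.87)]
glass_b_center [(array([ -48., -105.,   48.]), 0.85), (array([-197., -217.,   41.]), 0.71), (array([-1., 56., 10.]), 0.55)]
15.8667
```

View pics/side12.png

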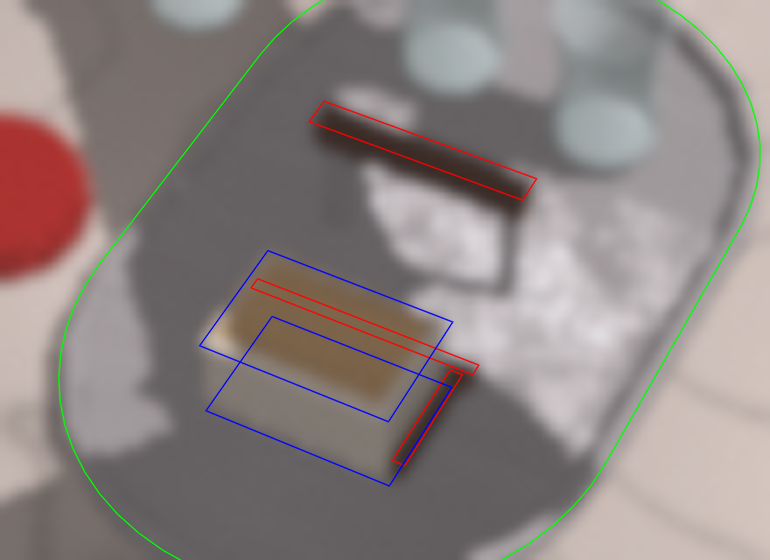

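View pics/top12.png

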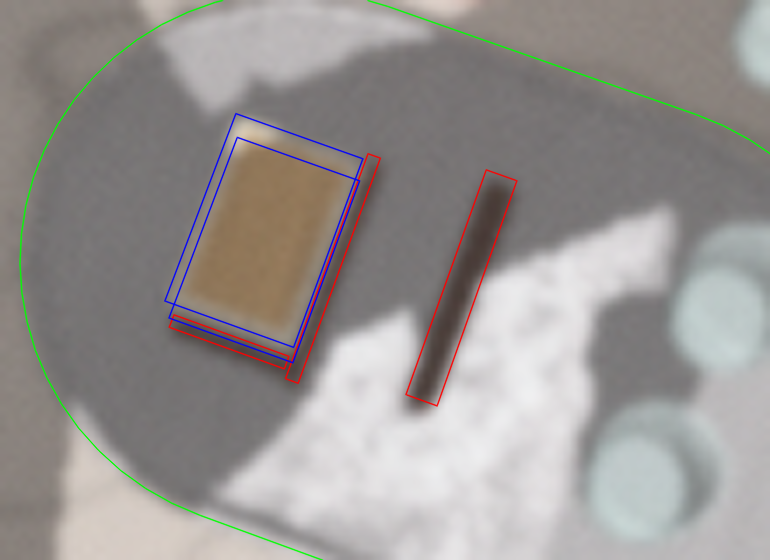

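View pics/side12r.png

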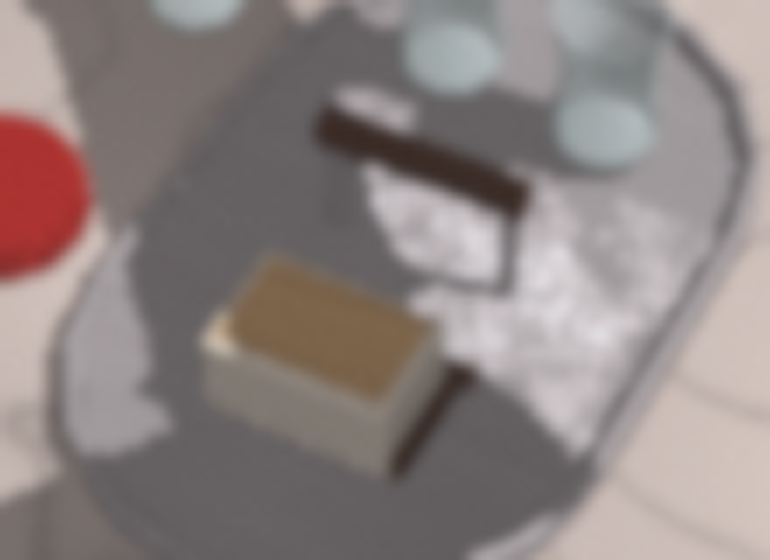

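View pics/top12r.png

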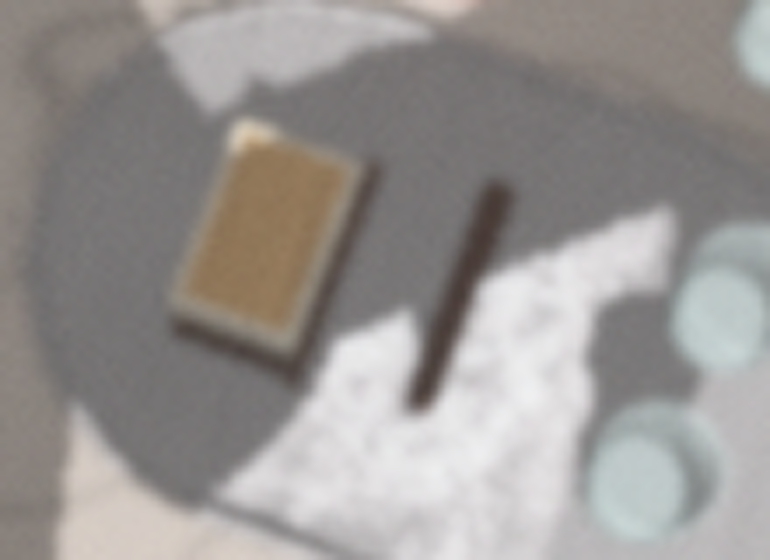

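```bash
python3 -m crank '[[0,0,-0.12,0,0,0,-0.2],[0,0,-0.12,0,0,0,-0.2],[0,0,-0.12,0,0,0,-0.2],[0,0,-0.12,0,0,0,-0.2],[0,0,-0.12,0,0,0,-0.2],[0,0,-0.12,0,0,0,-0.2],[0,0,-0.12,0,0,0,-0.2],[0,0,-0.12,0,0,0,-0.2]]'
python3 -m crank '[[0,0,-0.12,0,0,0,-0.2],[0,0,-0.12,0,0,0,-0.2],[0,0,-0.12,0,0,0,-0.2],[0,0,-0.12,0,0,0,-0.2],[0,0,-0.12,0,0,0,-0.2],[0,0,0,0,0,0,-0.2]]'
python3 st.py -2 0 .36 1
```

```text
t: 16.53
tool_pos: [0.4394, -0.3838, 0.3867]
tool_rot: [-1.235, -2.85, -0.009]
contact_force: [-0.0, 0.1, -0.6]
opening: 0.0511
t: 17.03
tool_pos: [0.4394, -0.3838, 0.3868]
tool_rot: [-0.296, -3.096, -0.025]
contact_force: [-0.3, 0.8, 0.1]
opening: 0.0515
goal [ 0.5433 -0.0792  0.36  ] turn [ 0.0123 -0.0336  0.0564] shift after turn mm [-26.2 320.8  26.8] in present axes [-45.2 318.4  29.5]
goal [ 0.5433 -0.0792  0.36  ] turn [ 0.0518  0.0189 -3.0847] shift after turn mm [  26.2 -320.8   26.8] in present axes [-45.2 318.4  29.5]
t 17.03 tool in tray mm [ -28.2 -320.8  386.8] F tray [-0.51  0.66  0.09] M [-0.06  0.02  0.02] open 0.0515
```

```bash
python3 -m crank '[[0.006,-0.017,0.028,0,0,0,-0.2],[0.006,-0.017,0.028,0,0,0,-0.2],[0,0,0,-3,36,0,-0.2],[0,0,0,-3,36,0,-0.2],[0,0,0,-3,36,0,-0.2],[0,0,0,-3,36,0,-0.2],[0,0,0,-3,36,0,-0.2],[0,0,0,-3,36,0,-0.2]]'
python3 -m crank '[[0,0,0,-3,36,0,-0.2],[0,0,0,-3,30,0,-0.2],[0,0,0,-2,15,0,-0.2],[0,0,0,0,0,0,-0.2]]'
python3 st.py -2 0 .30 1
```

```text
t: 17.7
tool_pos: [0.5149, -0.1795, 0.3867]
tool_rot: [0.465, 3.097, -0.008]
contact_force: [0.5, 0.6, -0.4]
opening: 0.0512
t: 18.03
tool_pos: [0.5485, -0.0947, 0.3872]
tool_rot: [0.479, 3.09, -0.004]
contact_force: [-0.4, 0.3, -0.1]
opening: 0.0515
goal [ 0.5433 -0.0792  0.3   ] turn [-0.0007  0.0151 -0.0607] shift after turn mm [ 8.8 13.8 87.2] in present axes [10.9 13.2 87.1]
goal [ 0.5433 -0.0792  0.3   ] turn [2.3300e-02 1.1000e-03 3.0808e+00] shift after turn mm [ -8.8 -13.8  87.2] in present axes [10.9 13.2 87.1]
t 18.03 tool in tray mm [  6.8 -13.8 387.2] F tray [-0.46  0.21 -0.1 ] M [-0.05  0.   -0.02] open 0.0515
```

```bash
python3 -m crank '[[0,0.015,-0.06,0,0,0,-0.2],[0,0,0,9,14,0,-0.2],[0,0,0,0,0,35,-0.2],[0,0,0,0,0,35,-0.2],[0,0,0,0,0,10,-0.2],[0,0,0,0,0,0,-0.2],[0,0,0,0,0,0,-0.2]]'
python3 st.py -2 0 .225 1; python3 look.py 13 0 side
```

```text
t: 18.62
tool_pos: [0.5437, -0.0805, 0.3088]
tool_rot: [0.412, 3.105, -0.005]
contact_force: [0.3, 0.0, 0.1]
opening: 0.051
goal [ 0.5433 -0.0792  0.225 ] turn [-0.0023  0.0094 -0.0166] shift after turn mm [ 0.7  1.2 83.8] in present axes [ 1.5  1.3 83.8]
goal [ 0.5433 -0.0792  0.225 ] turn [0.0147 0.0036 3.1249] shift after turn mm [-0.7 -1.2 83.8] in present axes [ 1.5  1.3 83.8]
t 18.62 tool in tray mm [ -1.3  -1.2 308.8] F tray [0.24 0.11 0.05] M [-0.01  0.01  0.02] open 0.051
```

View pics/side13.png

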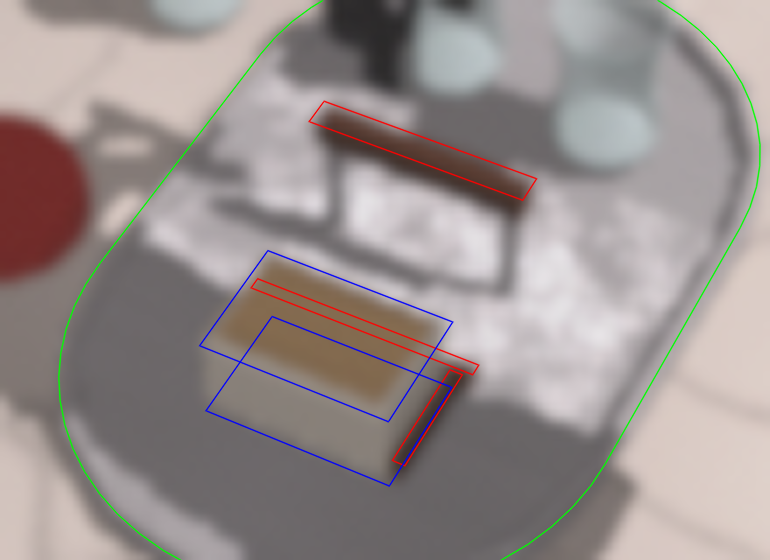

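```bash
python3 -m crank '[[-0.002,0.009,-0.017,1,1,5,-0.2],[0,0,0,0,0,28,-0.2],[0,0,0,0,0,28,-0.2],[0,0,0,0,0,14,-0.2],[0,0,0,0,0,0,-0.2],[0,0,0,0,0,0,-0.2]]'
python3 st.py -2 0 .225 1
```

```text
t: 19.17
tool_pos: [0.5484, -0.0821, 0.2437]
tool_rot: [0.384, 3.098, -0.005]
contact_force: [-0.4, -0.1, 0.6]
opening: 0.0513
goal [ 0.5433 -0.0792  0.225 ] turn [-0.0007  0.0203  0.0003] shift after turn mm [ 5.6  1.6 18.7] in present axes [ 6.   1.6 18.5]
goal [ 0.5433 -0.0792  0.225 ] turn [-3.1800e-02 -1.1000e-03 -3.1411e+00] shift after turn mm [-5.6 -1.6 18.7] in present axes [ 6.   1.6 18.5]
t 19.17 tool in tray mm [  3.6  -1.6 243.7] F tray [-0.36 -0.19  0.56] M [ 0.02 -0.   -0.  ] open 0.0513
```

```bash
python3 -m crank '[[0,0.02,0,4,1.5,5,-0.2],[0,0,0,0,0,8,-0.2],[0,0,0,0,0,4,-0.2],[0,0,0,0,0,0,-0.2],[0,0,0,0,0,0,-0.2]]'
python3 st.py -2 0 .225 1
```

```text
t: 19.58
tool_pos: [0.547, -0.0802, 0.2313]
tool_rot: [0.386, 3.11, -0.003]
contact_force: [0.3, -0.2, -0.1]
opening: 0.0514
goal [ 0.5433 -0.0792  0.225 ] turn [-0.0009  0.0076  0.0006] shift after turn mm [3.8 0.1 6.3] in present axes [3.8 0.1 6.2]
goal [ 0.5433 -0.0792  0.225 ] turn [-1.190e-02 -1.400e-03 -3.141e+00] shift after turn mm [-3.8 -0.1  6.3] in present axes [3.8 0.1 6.2]
t 19.58 tool in tray mm [ 1.800e+00 -1.000e-01  2.313e+02] F tray [ 0.32 -0.13 -0.11] M [ 0.04  0.04 -0.02] open 0.0514
```

```bash
python3 -m crank '[[0,0.008,0,3,0,3,-0.2],[0,0.002,0,1,0,3,-0.2],[0,0,0,0,0,0,-0.2],[0,0,0,0,0,0,-0.2]]'
python3 st.py -2 0 .225 1;python3 look.py 14 0 side top
```

```text
t: 19.92
tool_pos: [0.5431, -0.0792, 0.2257]
tool_rot: [-0.386, -3.116, 0.001]
contact_force: [-0.0, 1.0, 0.7]
opening: 0.051
goal [ 0.5433 -0.0792  0.225 ] turn [-0.001  -0.0017  0.0007] shift after turn mm [-0.2  0.   0.7] in present axes [-0.2  0.   0.7]
goal [ 0.5433 -0.0792  0.225 ] turn [ 2.6000e-03 -1.6000e-03 -3.1409e+00] shift after turn mm [ 0.2 -0.   0.7] in present axes [-0.2  0.   0.7]
t 19.92 tool in tray mm [ -2.2  -0.  225.7] F tray [-0.27  0.96  0.69] M [-0.01  0.05 -0.01] open 0.051
```

View pics/side14r.png

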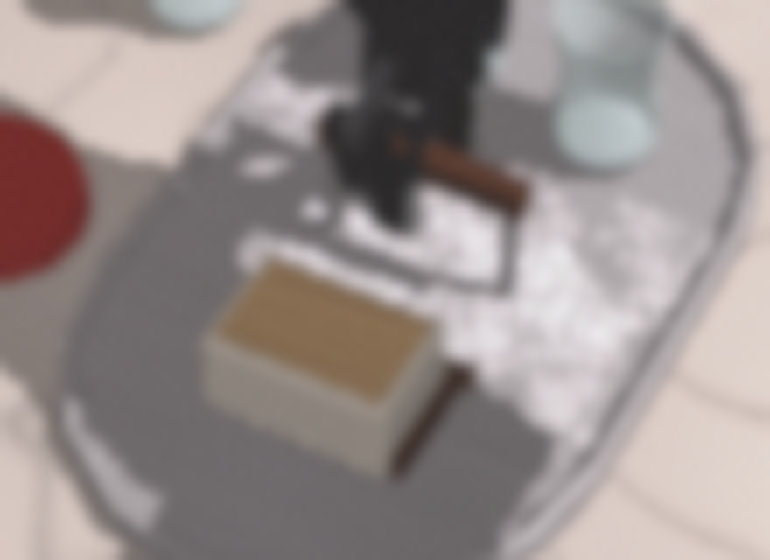

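View pics/top14r.png

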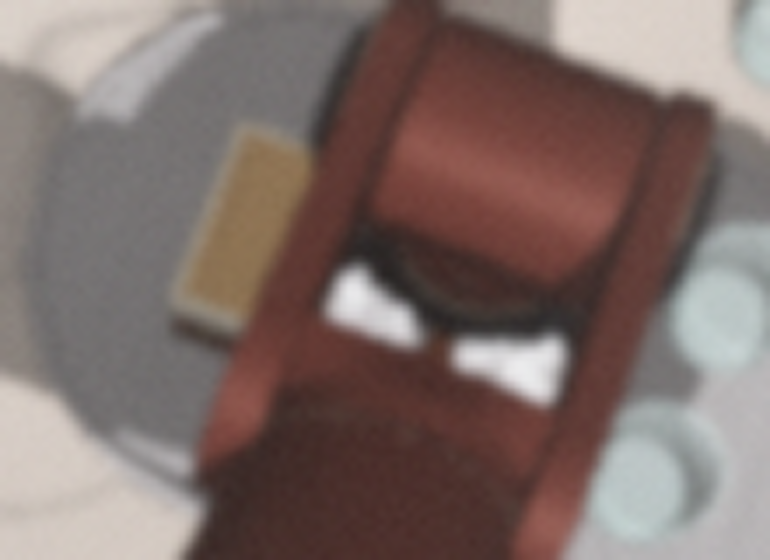

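```bash
python3 -m crank '[[0,0,0,0,0,0,0.2],[0,0,0,0,0,0,0.4],[0,0,0,0,0,0,0.5],[0,0,0,0,0,0,0.55],[0,0,0,0,0,0,0.6],[0,0,0,0,0,0,0.63],[0,0,0,0,0,0,0.66],[0,0,0,0,0,0,0.7]]' 20
python3 -m crank '[[0,0,0,0,0,0,0.75],[0,0,0,0,0,0,0.8],[0,0,0,0,0,0,1],[0,0,0,0,0,0,1]]' 20
python3 st.py -2 0 .225 1
```

```text
t: 20.68
tool_pos: [0.5434, -0.0793, 0.2262]
tool_rot: [-0.387, -3.117, 0.001]
contact_force: [-0.6, 0.4, 0.4]
opening: 0.0139
t: 21.02
tool_pos: [0.5434, -0.0794, 0.2262]
tool_rot: [-0.39, -3.116, 0.0]
contact_force: [-0.7, -0.2, 0.7]
opening: 0.0138
goal [ 0.5433 -0.0792  0.225 ] turn [-0.0004 -0.0008 -0.0018] shift after turn mm [0.1 0.2 1.2] in present axes [0.1 0.2 1.2]
goal [ 0.5433 -0.0792  0.225 ] turn [-1.3000e-03  7.0000e-04  3.1398e+00] shift after turn mm [-0.1 -0.2  1.2] in present axes [0.1 0.2 1.2]
t 21.02 tool in tray mm [-1.900e+00 -2.000e-01  2.262e+02] F tray [-0.63 -0.34  0.68] M [ 0.01  0.03 -0.29] open 0.0138
```

```bash
python3 -m crank '[[0,0,0,0,0,0,1],[0,0,0,0,0,0,1],[0,0,0,0,0,0,1]]' 100
python3 st.py -2 0 .225 1; python3 look.py 15 0 side
python3 -m crank '[[0,0,0,0,0,-1,1],[0,0,0,0,0,-1.5,1],[0,0,0,0,0,-1.5,1],[0,0,0,0,0,-1.5,1],[0,0,0,0,0,-1,1],[0,0,0,0,0,0,1]]'
python3 st.py -2 0 .235 1; python3 look.py 16 0 side
```

```text
t: 21.27
tool_pos: [0.5435, -0.0794, 0.2264]
tool_rot: [-0.388, -3.117, 0.001]
contact_force: [-0.7, -0.1, 1.0]
opening: 0.0123
goal [ 0.5433 -0.0792  0.225 ] turn [-0.0007 -0.0006 -0.0006] shift after turn mm [0.2 0.1 1.4] in present axes [0.2 0.1 1.4]
goal [ 0.5433 -0.0792  0.225 ] turn [-9.000e-04  1.100e-03  3.141e+00] shift after turn mm [-0.2 -0.1  1.4] in present axes [0.2 0.1 1.4]
t 21.27 tool in tray mm [-1.800e+00 -1.000e-01  2.264e+02] F tray [-0.68 -0.29  0.98] M [ 0.04  0.03 -0.04] open 0.0123
t: 21.82
tool_pos: [0.5403, -0.0784, 0.2269]
tool_rot: [-0.385, -3.107, -0.001]
contact_force: [0.0, -0.3, -6.0]
opening: 0.0117
goal [ 0.5433 -0.0792  0.235 ] turn [-0.0006 -0.0106  0.0004] shift after turn mm [-3.1 -0.  -8.1] in present axes [-3.  -0.  -8.1]
goal [ 0.5433 -0.0792  0.235 ] turn [ 1.6700e-02 -9.0000e-04 -3.1411e+00] shift after turn mm [ 3.1  0.  -8.1] in present axes [-3.  -0.  -8.1]
t 21.82 tool in tray mm [ -5.1   0.  226.9] F tray [ 0.09 -0.29 -5.96] M [-0.12 -0.35  0.01] open 0.0117
```

View pics/side15r.png

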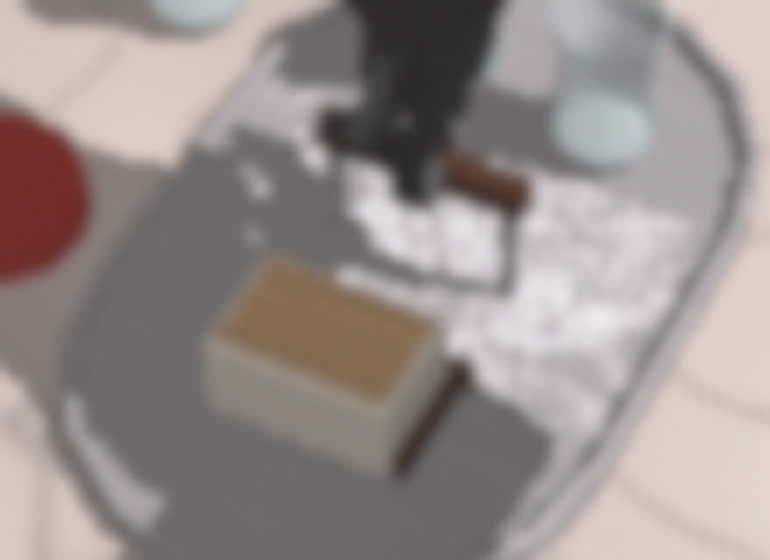

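View pics/side16r.png

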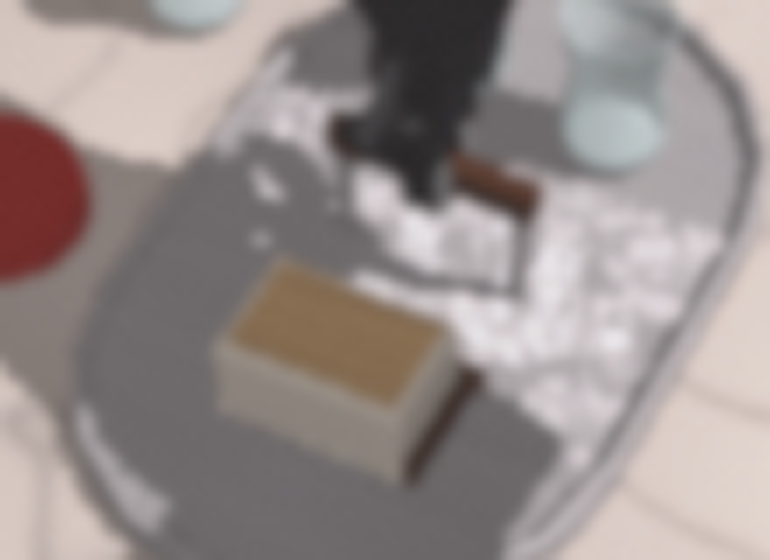

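```bash
python3 -m crank '[[0,-0.006,0,-1,0,-4,1],[0,-0.005,0,-1,0,-6,1],[0,-0.003,0,-0.5,0,-6,1]]' 120
python3 st.py -2 0 .33 1
```

```text
t: 22.12
tool_pos: [0.5414, -0.0786, 0.2409]
tool_rot: [-0.386, -3.115, -0.0]
contact_force: [0.9, 0.2, -7.9]
opening: 0.0119
goal [ 0.5433 -0.0792  0.33  ] turn [-0.0001 -0.0032  0.0004] shift after turn mm [ -2.   -0.1 -89.1] in present axes [ -1.7  -0.1 -89.1]
goal [ 0.5433 -0.0792  0.33  ] turn [ 5.0000e-03 -2.0000e-04 -3.1412e+00] shift after turn mm [  2.    0.1 -89.1] in present axes [ -1.7  -0.1 -89.1]
t 22.12 tool in tray mm [-4.000e+00  1.000e-01  2.409e+02] F tray [ 0.86  0.38 -7.94] M [ 0.01 -0.05  0.03] open 0.0119
```

```bash
python3 -m crank '[[0,-0.003,0,-0.5,0,-7,1],[0,-0.002,0,-0.3,0,-7,1],[0,-0.002,0,-0.3,0,-7,1],[0,-0.002,0,-0.3,0,-7,1]]'
python3 st.py -2 0 .36 1; python3 look.py 17 0 side
```

```text
t: 22.45
tool_pos: [0.5425, -0.0788, 0.2717]
tool_rot: [0.386, 3.112, -0.001]
contact_force: [0.1, 0.7, -7.1]
opening: 0.012
goal [ 0.5433 -0.0792  0.36  ] turn [0.     0.0055 0.0004] shift after turn mm [ -0.8  -0.2 -88.3] in present axes [ -1.3  -0.2 -88.3]
goal [ 0.5433 -0.0792  0.36  ] turn [-0.0087  0.     -3.1412] shift after turn mm [  0.8   0.2 -88.3] in present axes [ -1.3  -0.2 -88.3]
t 22.45 tool in tray mm [-2.800e+00  2.000e-01  2.717e+02] F tray [-0.08  0.75 -7.13] M [ 0.08  0.02 -0.01] open 0.012
```

View pics/side17r.png

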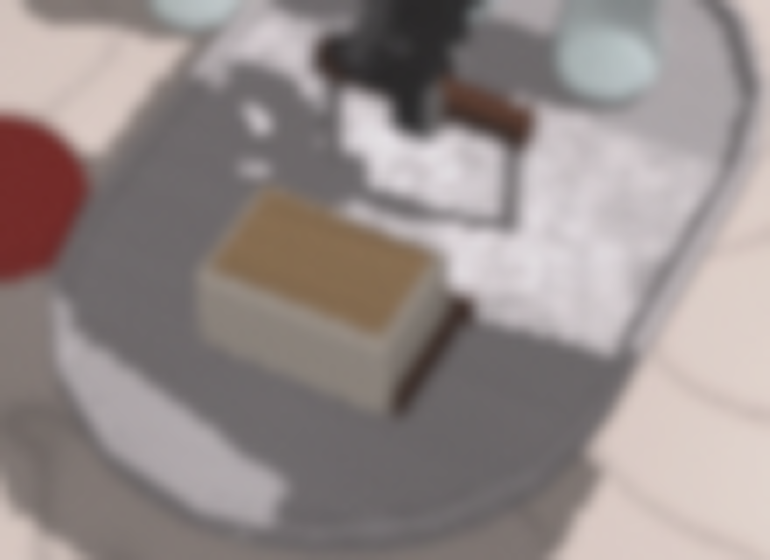

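Tray is airborne with box still in the stops (box 200–440, 190–410; bar beside it at 400–470). Continuing up.

```bash
python3 -m crank '[[0,0.003,0,0,0,-8,1],[0,0.001,0,0,0,-9,1],[0,0,0,0,0,-9,1],[0,0,0,0,0,-9,1],[0,0,0,0,0,-9,1],[0,0,0,0,0,-8,1]]'
python3 st.py -2 0 .36 1
```

```text
t: 23.0
tool_pos: [0.5424, -0.0788, 0.3303]
tool_rot: [0.386, 3.115, -0.001]
contact_force: [0.1, 0.0, -7.5]
opening: 0.0118
goal [ 0.5433 -0.0792  0.36  ] turn [-0.0001  0.0027  0.0005] shift after turn mm [ -1.   -0.2 -29.7] in present axes [ -1.1  -0.2 -29.7]
goal [ 0.5433 -0.0792  0.36  ] turn [-4.2000e-03 -2.0000e-04 -3.1411e+00] shift after turn mm [  1.    0.2 -29.7] in present axes [ -1.1  -0.2 -29.7]
t 23.0 tool in tray mm [-3.000e+00  2.000e-01  3.303e+02] F tray [ 0.07  0.06 -7.52] M [ 0.   -0.05  0.05] open 0.0118
```

```bash
python3 -m crank '[[0,0.002,0,0,0,-9,1],[0,0.001,0,0,0,-9,1],[0,0,0,0,0,-9,1],[0,0,0,0,0,-7,1],[0,0,0,0,0,-5,1],[0,0,0,0,0,-3,1],[0,0,0,0,0,-1.5,1]]'
python3 st.py -2 0 .36 1
python3 -m crank '[[0,0,0,0,0,-1,1],[0,0,0,0,0,-1,1]]'
python3 st.py -2 0 .36 1
python3 - <<'E'
from station import eyes,spotter
from h import *
tp=np.load('pose.npz')['tp'].copy()
dz=.139
M={'tray':[0,0,0],'stop_long':[0,.06,.013],'stop_short':[-.045,.0895,.013],'handle':[0,0,.07],'home':[0,.09,.006],'box_center':[0,.09,.0285],'glass_a_center':[.04,-.118,.0485],'glass_b_center':[-.048,-.105,.0485]}
for n in('side','top'):
    p=eyes.get_image(n); cv2.imwrite(f'pics/{n}18.png',p['image'][:,:,::-1])
    for q in M:
        print(n,q,[((np.array(x['centre'])-[*tp[:2],0])@rz(tp[2])*1e3-np.array(M[q])*1e3).round(0) for x in spotter.mark_of(q,p)[:2]])
    tt=[*tp[:3],dz]; h=T(tt,[[0,.09,0]])[0]
    overlay(p,tt,[h[0],h[1],tp[2],dz],f'pics/{n}19.png')
E
```

```text
t: 23.58
tool_pos: [0.5426, -0.0788, 0.3815]
tool_rot: [0.386, 3.114, -0.001]
contact_force: [0.0, -0.8, -7.4]
opening: 0.0121
goal [ 0.5433 -0.0792  0.36  ] turn [-0.0002  0.0038  0.0005] shift after turn mm [-0.8 -0.2 21.5] in present axes [-0.7 -0.2 21.5]
goal [ 0.5433 -0.0792  0.36  ] turn [-6.000e-03 -3.000e-04 -3.141e+00] shift after turn mm [ 0.8  0.2 21.5] in present axes [-0.7 -0.2 21.5]
t 23.58 tool in tray mm [-2.800e+00  2.000e-01  3.815e+02] F tray [ 0.22 -0.81 -7.38] M [ 0.04 -0.05 -0.06] open 0.0121
t: 23.75
tool_pos: [0.5425, -0.0788, 0.3834]
tool_rot: [0.386, 3.115, -0.001]
contact_force: [0.4, -0.9, -7.7]
opening: 0.012
goal [ 0.5433 -0.0792  0.36  ] turn [-0.0002  0.0031  0.0005] shift after turn mm [-0.9 -0.2 23.4] in present axes [-0.8 -0.2 23.4]
goal [ 0.5433 -0.0792  0.36  ] turn [-4.9000e-03 -3.0000e-04 -3.1411e+00] shift after turn mm [ 0.9  0.2 23.4] in present axes [-0.8 -0.2 23.4]
t 23.75 tool in tray mm [-2.900e+00  2.000e-01  3.834e+02] F tray [ 0.58 -0.77 -7.73] M [ 0.03 -0.05 -0.  ] open 0.012
side tray []
side stop_long [array([ -3.,   5., 158.]), array([ 173., -159.,   28.])]
side stop_short [array([  3.,  -1., 156.])]
side handle [array([  0.,  -0., 157.])]
side home [array([ -1.,   4., 156.]), array([  4., -85., 150.])]
side box_center [array([-66., 263.,  -6.]), array([ -1.,  -3., 157.])]
side glass_a_center [array([  4.,   1., 156.])]
side glass_b_center [array([  3.,  -0., 157.]), array([-147., -106.,   -7.])]
top tray [array([ -4.,  -3., 156.])]
top stop_long [array([ -2.,  -2., 158.])]
top stop_short [array([ -0.,  -3., 159.])]
top handle [array([ -1.,  -3., 153.]), array([-154.,  535.,  -67.])]
top home [array([ -4.,   1., 160.])]
top box_center [array([ -1.,   0., 161.]), array([-67., 261.,  -9.])]
top glass_a_center [array([  5.,   3., 159.])]
top glass_b_center [array([  5.,  -1., 157.]), array([-150., -115.,   -6.])]
```

View pics/side19.png

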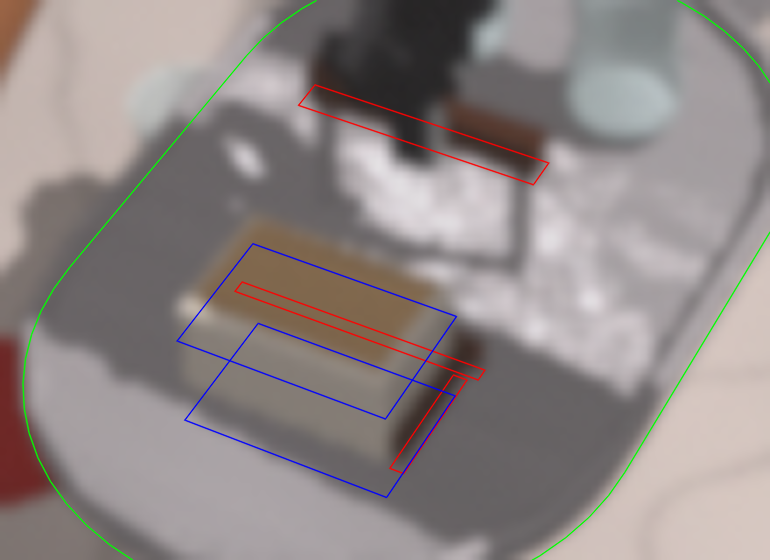

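View pics/top19.png

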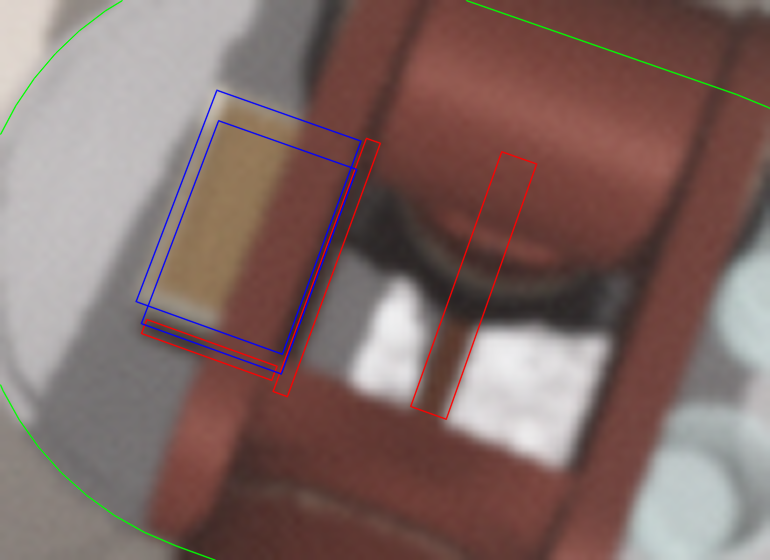

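View pics/side18.png

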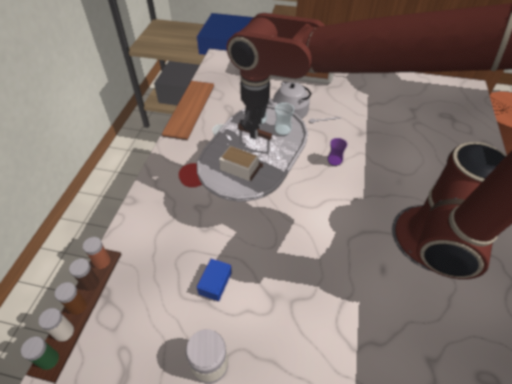

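Run:
```python
from station import ctrl
o=ctrl.get_obs(); print(o['t'],o['tool_pos'],o['dq'].round(4),o['contact_force'],o['opening'])
R=ctrl.finish_job(); print(R)
```

```text
24.65 [ 0.54261882 -0.07880674  0.38369213] [ 0.0006 -0.0002 -0.0008 -0.0004  0.0035 -0.0024] [-0.45545203  0.37667634 -8.13174585] 0.012223688084166578
the job is handed in; nothing more can be done
None
```

I slid the white sugar box along the tray without lifting it, first onto the long stop and then onto the short stop. I then gripped the handle bar across its 14 mm width with 120 N and lifted the tray. The job was handed in at about 24.7 s with the arm still holding it.

**Last checks before handing in:**
- **Height:** the detected points on the tray, box and both glasses had all risen by about 15 to 16 cm, in both views.
- **Level and steady:** the tool was within about 0.2° of level, the arm's joints were almost still, and the force reading was about 8 N, which matches the loaded tray.
- **Box position:** the detections put the box within about 3 mm of home, which is as close as the networks can measure. In the pictures after the pushes it lay square against both stops. In the last views the arm hid the long stop in one and part of the box in the other, so I saw no gap but could not check closer than that.
- **Other things:** I saw nothing else on the counter moved, but I did not measure those items again after the lift.

**What went less cleanly:**
- The tray slid about 2 to 4 mm on the counter during the pushes.
- It slid another 3 mm with a brief 0.6° tool tilt as the lift began. I corrected the tilt, and no movement of the box or glasses showed in the detections.
- With the 120 N grip the fingers read 12 mm on the 14 mm bar. They had read 14 mm at 20 N, so I put this down to finger or pad give.

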